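# Clear the cutting board onto the sloped tool rest and bottle caddy

### The arm

A 7-joint arm with a two-finger parallel gripper is mounted at the origin on the work surface. World frame = base frame: x ahead of the robot, y to its left, z up, the work surface at z = 0. Lengths are in m, angles in rad, forces in N, time in s.
With the tool pointing down it reaches from about 0.4 to 0.85 m from the base axis. Payload 4.5 kg.
Tool frame: the origin (TCP) lies midway between the tips of the shut fingers; the grasp point (between the pads) lies 19 mm behind it; z points along the fingers, y is the line along which they close (so a half turn about z gives the same grasp; the last joint's range is limited). The gripper opens to 88 mm and grips with 3 to 60 N. Pads are 18 mm wide; open, the fingers measure 123 mm over their backs; the gripper's body (75 mm by 187 mm) begins 45 mm behind the grasp point.
Start: joints at [-1.272, 0.689, -0.195, 1.565, 0.157, 0.902, -0.215], TCP at [0.164, 0.603, 0.201] pointing down, gripper open.
Joint ranges: [-3.01, 3.01], [-0.46, 2.08], [-1.47, 1.51], [0.13, 2.56], [-1, 4.14], [0.04, 2.09], [-2.66, 2.66]. Speed limits (rad/s): [2.57, 2.57, 3.14, 3.14, 3.14, 3.14, 3.14].

### API

Orientations are given as a unit quaternion [x, y, z, w].
In Python, from plant import r gives the robot as it stands.
- The arm moves only by the tool move_arm, never from a script. Its argument "targets" is a list that holds one entry, the list of rows, each a list of 7 numbers: the opening, from 0 (shut) to 1 (fully open), then the shift along the tool's x, y, z in mm, then the turn, a rotation vector about the tool's x, y, z in degrees. In form: [[[claw, dx, dy, dz, ax, ay, az], ...]]. A call has 1 to 10 rows; each row is the pose to reach, as a shift and turn from the pose commanded when the call began, along the tool's axes at that moment; what a row does not reach only later rows make up. A row lasts 1/8 s, in which the tool goes at most 62.5 mm and 10.7 degrees, less where a joint would pass 70% of its speed; a pose out of reach is approached as far as the arm can. A call with a gripper value outside its range is refused whole. The fingers move at their own pace and stop on an object; "newtons" is the grip in N (left out, the last holds). Time passes only in rows, so rows that repeat a pose let the fingers close. It gives the time, the measured TCP pose, the force, the opening and the grip force at its end, in the units of the state.
- r.get_state(): the state, without advancing time (a new reading comes with each control period).
- r.snapshot(name): name is "scene" or "top"; returns the picture (400x640x3 uint8, red, green, blue); there is no depth.
- r.camera_info(name): a dict with "fx", "fy", "cx", "cy" (pixels), "R" (3x3) and "t" (3): a world point X has camera coordinates R X + t. Camera axes: x right, y down, z forward; pixel columns grow to the right and rows downward; lengths in m; the calibration is good to about 2 mm. A picture is of the moment at which its call begins. camera_info takes no time and is no camera call.
- r.finish_job(): hands the job in; it is judged then, once.
The state is a dict: "clock": time; "q": joint angles; "qd": joint speeds; "joint_torque": joint torques, N m; "tool_pos": TCP position; "eef_rot": TCP orientation; "contact_force": force on the tool from outside, world axes, zero at the start; "moment": the same for the moment, N m; "opening": opening from 0.0 (shut) to 1.0 (fully open); "finger_force": force on a finger pad.
Only numpy, scipy, OpenCV 4.12 (cv2) and the standard library are available. Lean on these libraries where they do the work, as an engineer would, in place of code of your own. Each camera call takes 0.05 s, during which the arm holds its last target. There are 200 camera calls.

### The job

Clear up around the cutting board: stand the empty orange-capped squeeze bottle upright in the caddy pocket with the orange pad, and lay the black brush and the red-handled scraper on the raised sloped tool rest, each centred in the lane above the mat of its own colour, lying flat side down along the lane across both rails with the handle end on the high rail and the head on the low rail. Set the tools down, do not drop them; do not tip the bottle over, and leave the tongs, the yellow-capped bottle and the tortilla press where they are.

Things in the scene. Friction and masses are not known exactly. Their poses are not given: they have to be found in the camera images.
- rest: Fixed steel tool rest. Origin: underside centre, on the table. Base plate 160 (x) x 224 (y) x 6 mm carries two rails, 10 mm wide, along y. Their tops share a plane rising towards +x at 0.28 rad (16 deg), 85 mm high over the origin; open air between the rails. Three lanes along x, centred at y = -72, 0, 72 mm. Stands left or right of the middle, swapped with the board.
- rest_low (a point): Middle of the low rail's top, at x = -53, y = 0, z = 70 mm in the rest's frame. Dividing posts 6 mm square stand 25 mm proud of both rails at y = -108, -36, 36, 108 mm, so each lane is 66 mm wide inside.
- rest_high (a point): Middle of the high rail's top, at x = +53, y = 0, z = 100 mm in the rest's frame. Each rail is 8 mm thick and held by an 8 mm leg at either end.
- black_mat: Fixed black mat strip, 150 x 50 x 3 mm, on the rest's base plate under the brush's lane. Origin: centre of its underside, 6 mm above the rest's origin, right under the lane's centre; axes as the rest's (+x towards the high rail). A tool lying centred in the lane has its underside 79 mm above this origin. Which lane is which changes.
- red_mat: Fixed red mat strip under the scraper's lane; otherwise as the black mat.
- green_mat: Fixed green mat strip under the lane that already holds the tongs; otherwise as the black mat.
- board: Fixed white cutting board, 210 (x) x 250 (y) x 12 mm. Origin: centre of its underside on the table; the top is 12 mm up. The brush and scraper start lying on it.
- brush: Loose black silicone brush, 200 mm long along x, 0.12 kg, flat underside. Origin: on the underside at mid-length, z up. Handle 20 mm wide (y), 20 mm high, from x = -30 to +100 mm; head 40 mm wide, 18-20 mm high, from x = -30 to -100 mm. Grip the handle at the origin. Starts on the board, handle end roughly away from the robot.
- brush_end (a point): Handle end of the brush, at x = 100, y = 0, z = 10 mm in the brush's frame.
- scraper: Loose griddle scraper, 200 mm long along x, 0.18 kg, flat underside. Origin: on the underside at mid-length, z up. Red handle 24 mm wide (y), 20 mm high, x = -30 to +100 mm; steel neck 30 wide, 12 high; steel blade 54 mm wide, 4 thick, level with the underside, x = -40 to -100 mm. Grip the handle at the origin. Starts on the board, handle end roughly towards the robot.
- scraper_end (a point): Handle end of the scraper, at x = 100, y = 0, z = 10 mm in the scraper's frame.
- caddy: Fixed dark steel caddy, 145 (x) x 75 (y) x 65 mm high, open on top, walls 4 mm, floor about 4 mm; a 4 mm divider across the middle makes two pockets along its x, each about 66 x 67 mm, centred at x = -35 and +35 mm. Origin: centre of its underside on the table.
- pad: Fixed orange disc, 54 mm across, 2 mm thick, on the floor in the centre of the free pocket. Origin: centre of its underside, 4 mm above the table. The pocket changes.
- bottle: Loose empty clear squeeze bottle with orange cap, standing upright on the table, 0.06 kg, 178 mm high. Origin: centre of its underside. Body 52 mm diameter up to 112 mm, shoulder up to 123 mm, orange collar 36 mm diameter from 123 to 147 mm (good grip), cone nozzle from 18 mm to 8 mm diameter from 147 to 178 mm.
- yellow_bottle: Loose bottle of the same shape with a yellow cap, already standing in the other pocket of the caddy. Leave alone. Origin: centre of its underside.
- tongs: Loose steel tongs with green grips, 200 mm long, 42 mm wide, 16 mm thick, already lying on the rest over the green mat. Leave alone. Origin: mid-length on the underside; its axes are level, not sloped, +x towards the high rail.
- griddle: Fixed electric griddle, a dark box 340 x 340 mm, up to 85 mm high, on the table at the far right; an obstacle only. Origin: centre of its underside.
- press: Loose aluminium tortilla press, 1.6 kg, disc 160 mm diameter, 200 mm long, about 50 mm high, on the table at the far left. Leave alone. Origin: centre of its underside.
Things that resemble listed ones, but are neither listed nor needed, are in the scene too. Of the things that look like the brush, the smaller one is meant.

How it is judged:
By the outcome, as a careful person would: the job done as asked, in the order asked, and still so for the second after the job is handed in, with the robot touching nothing.
It also fails if it takes over 72 s, if anything falls off the work surface, if the arm or the gripper's body presses on something with over 40 N, if the wrist force passes 120 N, or if a joint passes its speed limit or range.

## Working session

There is one attempt and no reset: what is moved stays moved. The work goes in short steps, Python scripts to look and compute and a tool call to move; the robot and the scene stay as the last step left them, time stands still between calls to the robot, and variables do not carry over. Pictures are saved under pics/ and viewed, at most 10 in all, crops included, and the job is handed in when it is done.

Besides the shell and the picture viewer there is one more tool, called after "Emit:" as name(argument=value, ...) on one line, values as JSON. move_arm: Moves the arm, as the interface text tells. Its arguments: {"type":"object","properties":{"targets":{"type":"array","items":{"type":"array","items":{"type":"array","items":{"type":"number"}}}},"newtons":{"type":"number"}},"required":["targets"]}

```bash
ls; mkdir -p pics; python3 - <<'E'
from plant import r
import cv2,numpy as np
for n in("scene","top"):
    im=r.snapshot(n); cv2.imwrite(f"pics/{n}0.png",im[...,::-1]); c=r.camera_info(n)
    C=-np.array(c["R"]).T@np.array(c["t"]); print(n,c["fx"],c["cx"],c["cy"],C.round(3),np.array(c["R"]).round(3).tolist())
s=r.get_state();print(s)
E
```

```text
pics
scene 425.17382935190034 325.0715874234164 208.06524413487028 [ 1.202 -0.846  0.808] [[0.746, 0.666, 0.008], [0.377, -0.412, -0.829], [-0.549, 0.621, -0.559]]
top 363.62701586109426 316.7377444875642 200.48990496524178 [ 0.359 -0.046  1.209] [[-0.024, -1.0, 0.018], [-0.989, 0.021, -0.145], [0.145, -0.022, -0.989]]
{'clock': 0.1, 'q': array([-1.27217074,  0.68988859, -0.19452514,  1.56622186,  0.15730446,
        0.90253928, -0.21509158]), 'qd': array([-0.00161648, -0.00184185,  0.00179435, -0.00222749, -0.00115836,
       -0.00032986,  0.00066383]), 'joint_torque': array([-4.36317481e-03, -5.28509116e+01, -1.27163585e+00, -1.53839618e+01,
       -5.24804858e-02,  2.02195166e-03,  3.54788915e-05]), 'tool_pos': array([0.16346966, 0.60258611, 0.19990247]), 'eef_rot': array([ 1.31981959e-01,  9.91251769e-01, -8.31350483e-04, -4.61659728e-05]), 'contact_force': array([ 0.15324075, -0.21751273,  0.68031619]), 'moment': array([-0.04108852, -0.00958808, -0.01665969]), 'finger_force': 0.0, 'opening': 1.0008185606100792}
```

View pics/scene0.png

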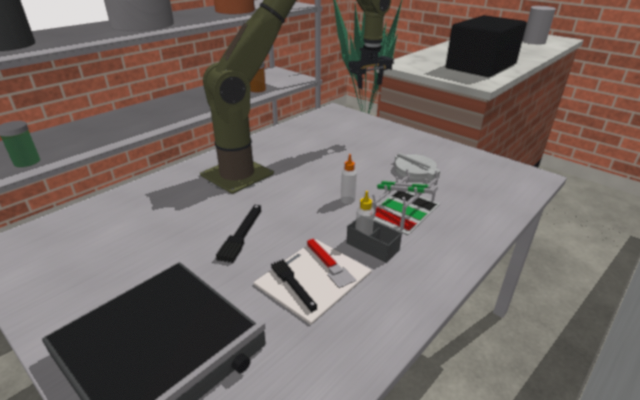

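View pics/top0.png

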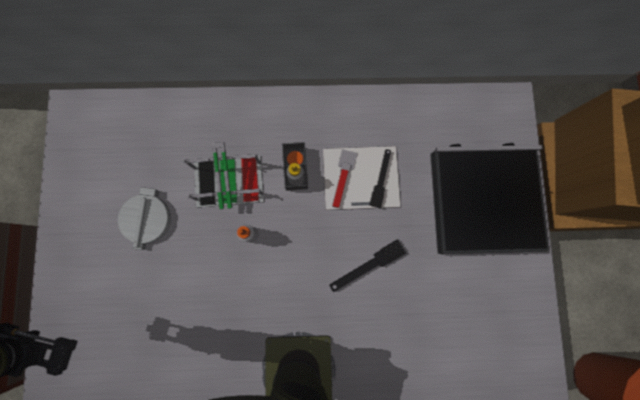

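The pictures show these positions:
- **Top view:** the rest is at (230,180), with the black lane on the left, green in the middle and red on the right. The caddy is at (294,167), with the orange pad in its upper pocket (295,158) and the yellow bottle in the lower one. The orange-capped bottle is at (245,233).
- **Brush candidates:** the one on the board at (382,180) and a bigger one on the table at (368,265). The smaller one, on the board, is meant.
- **Scraper:** the only candidate is at (344,178).
- **Orange candidates:** the bottle cap at (245,233) and the pad at (295,158).

Next I'll check these in close crops.

```bash
python3 - <<'E'
import cv2
a=cv2.imread("pics/top0.png")[130:250,180:410]; cv2.imwrite("pics/topc.png",cv2.resize(a,None,fx=3.4,fy=3.4,interpolation=cv2.INTER_CUBIC))
a=cv2.imread("pics/scene0.png")[140:330,200:450]; cv2.imwrite("pics/scenec.png",cv2.resize(a,None,fx=3.1,fy=3.1,interpolation=cv2.INTER_CUBIC))
E
```

```text
(no output)
```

View pics/topc.png

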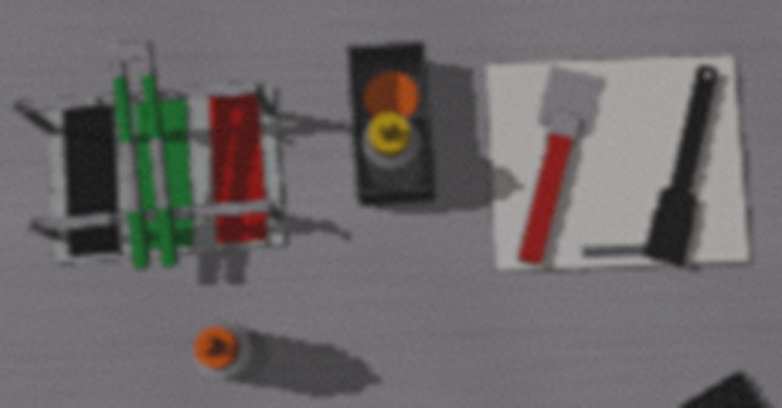

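View pics/scenec.png

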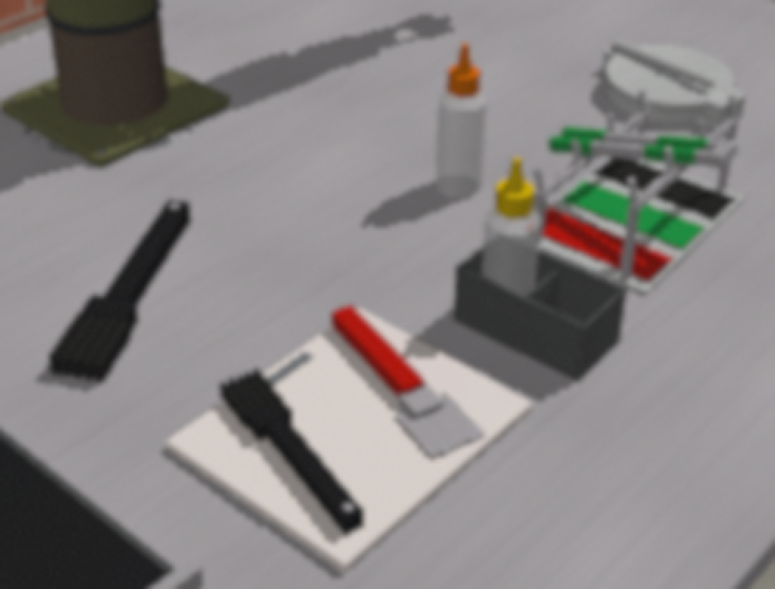

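The top crop confirms the choice: the small brush on the board has its head at crop (670,225) and its handle end at (706,75). The scraper handle end is at (530,260). The pad is in the far pocket. The grey bar at (615,250) on the board is flat. Now I'll measure.

```bash
cat > h.py <<'E'
import cv2,numpy as np
from plant import r
CI={n:r.camera_info(n) for n in("scene","top")}
def ray(n,p):
    c=CI[n];R=np.array(c["R"]);d=R.T@np.array([(p[0]-c["cx"])/c["fx"],(p[1]-c["cy"])/c["fy"],1.]);return -R.T@np.array(c["t"]),d/np.linalg.norm(d)
def onz(n,p,z):
    C,d=ray(n,p);return C+d*(z-C[2])/d[2]
def tri(ps,pt):
    A=np.zeros((3,3));b=np.zeros(3);L=[ray("scene",ps),ray("top",pt)]
    for C,d in L:
        M=np.eye(3)-np.outer(d,d);A+=M;b+=M@C
    X=np.linalg.solve(A,b);return X,max(np.linalg.norm(np.cross(X-C,d)) for C,d in L)
def proj(n,X):
    c=CI[n];v=np.array(c["R"])@X+np.array(c["t"]);return np.array([c["fx"]*v[0]/v[2]+c["cx"],c["fy"]*v[1]/v[2]+c["cy"]])
def mask(im,lo,hi,box):  # RGB->HSV range within box x0,y0,x1,y1
    h=cv2.cvtColor(im,cv2.COLOR_RGB2HSV);m=cv2.inRange(h,lo,hi);k=np.zeros_like(m);x0,y0,x1,y1=box;k[y0:y1,x0:x1]=m[y0:y1,x0:x1];return k
def blobs(m,amin=15):
    n,l,s,c=cv2.connectedComponentsWithStats(m);o=[]
    for i in range(1,n):
        if s[i,4]>=amin:
            pts=np.argwhere(l==i)[:,::-1].astype(np.float32);o.append((int(s[i,4]),c[i].round(2),cv2.boxPoints(cv2.minAreaRect(pts)).round(1).tolist(),s[i,:4].tolist()))
    return sorted(o,key=lambda t:-t[0])
E
python3 - <<'E'
from h import *
T=cv2.imread("pics/top0.png")[...,::-1].copy();S=cv2.imread("pics/scene0.png")[...,::-1].copy()
def show(k,m,a=15):
    print(k);[print("  ",b) for b in blobs(m,a)]
O=((5,120,90),(17,255,255))
show("orange T",mask(T,*O,(230,220,310,240)));show("orange S",mask(S,*O,(335,140,365,180)))
show("pad T",mask(T,*O,(280,145,310,165)));Y=((20,120,80),(35,255,255))
show("yel T",mask(T,*Y,(280,155,310,190)));show("yel S",mask(S,*Y,(350,180,385,215)))
K=((0,0,0),(180,255,75))
show("brush T",mask(T,*K,(325,145,400,210)));show("brush S",mask(S,*K,(255,245,330,315)))
Rd=((0,120,60),(4,255,255));Rd2=((170,120,60),(180,255,255))
show("red T",mask(T,*Rd,(240,140,360,215))|mask(T,*Rd2,(240,140,360,215)))
show("red S",mask(S,*Rd,(290,200,440,290))|mask(S,*Rd2,(290,200,440,290)))
show("caddy T",mask(T,*K,(278,138,312,195)));show("caddy S",mask(S,*K,(340,210,410,265)))
show("black mat T",mask(T,*K,(192,150,220,212)))
G=((50,90,40),(75,255,255));show("green T",mask(T,*G,(200,140,250,215)));show("green S",mask(S,*G,(370,175,445,235)))
W=((0,0,170),(180,60,255));show("board T",mask(T,*W,(318,140,405,215)),300);show("board S",mask(S,*W,(250,230,375,330)),300)
E
```

```text
orange T
   (105, array([242.82, 231.73]), [[237.0, 237.0], [237.0, 226.0], [249.0, 226.0], [249.0, 237.0]], [237, 226, 13, 12])
orange S
   (99, array([349.07, 164.2 ]), [[345.0, 170.0], [345.0, 155.0], [354.0, 155.0], [354.0, 170.0]], [345, 155, 10, 16])
pad T
   (156, array([295.26, 157.59]), [[288.0, 151.0], [302.0, 151.0], [302.0, 164.0], [288.0, 164.0]], [288, 151, 15, 14])
yel T
   (116, array([293.89, 168.81]), [[285.79998779296875, 171.39999389648438], [291.0, 161.0], [301.79998779296875, 166.39999389648438], [296.6000061035156, 176.8000030517578]], [288, 163, 13, 13])
yel S
   (149, array([365.58, 202.11]), [[360.0, 191.0], [371.0, 191.0], [371.0, 209.0], [360.0, 209.0]], [360, 191, 12, 19])
brush T
   (462, array([380.34, 183.5 ]), [[368.3999938964844, 204.8000030517578], [385.20001220703125, 148.89999389648438], [397.29998779296875, 152.5], [380.6000061035156, 208.5]], [369, 150, 22, 59])
brush S
   (583, array([292.16, 282.49]), [[270.0, 265.3999938964844], [281.79998779296875, 257.1000061035156], [317.3999938964844, 307.29998779296875], [305.6000061035156, 315.700012207
[... 2200 characters left out ...]
[403.79998779296875, 204.10000610351562], [400.8999938964844, 211.8000030517578]], [383, 199, 20, 13])
   (103, array([417.55, 187.34]), [[407.6000061035156, 190.3000030517578], [408.5, 182.6999969482422], [427.1000061035156, 185.0], [426.20001220703125, 192.60000610351562]], [408, 184, 20, 9])
   (79, array([385.67, 184.29]), [[377.70001220703125, 187.6999969482422], [378.5, 180.3000030517578], [394.1000061035156, 182.0], [393.29998779296875, 189.5]], [378, 181, 17, 9])
board T
board S
   (2953, array([313.1 , 281.85]), [[253.39999389648438, 281.29998779296875], [326.29998779296875, 218.3000030517578], [371.0, 270.1000061035156], [298.1000061035156, 333.1000061035156]], [254, 248, 117, 74])
```

```bash
python3 - <<'E'
from h import *
np.set_printoptions(precision=4,suppress=True)
T=cv2.imread("pics/top0.png")[...,::-1].copy();S=cv2.imread("pics/scene0.png")[...,::-1].copy()
print("bottle cap",tri((349.3,164.3),(242.8,231.7)),"yellow",tri((365.6,202.1),(293.9,168.8)))
print("tong far",tri((427,188.8),(219,152.3)),"near",tri((378,184.5),(225.5,208.3)))
# mats: edges per row/col -> world on z=.009, line-fit
def edges(m,rows):
    L=[];R=[]
    for v in rows:
        c=np.flatnonzero(m[v]); 
        if len(c)>5: L.append(onz("top",(c[0]-.5,v),.009)[:2]);R.append(onz("top",(c[-1]+.5,v),.009)[:2])
    return np.array(L),np.array(R)
rm=mask(T,(0,120,60),(4,255,255),(236,140,270,215))|mask(T,(170,120,60),(180,255,255),(236,140,270,215))
km=mask(T,(0,0,0),(180,255,75),(196,150,220,212))
for n,m in(("red",rm),("black",km)):
    L,R=edges(m,[*range(166,186),*range(195,199)])
    for E in(L,R):
        a,b=np.polyfit(E[:,0],E[:,1],1);print(n,"yaw",a,"y@x=.62",a*.62+b,"res",np.std(E[:,1]-a*E[:,0]-b))
    c=np.flatnonzero(m.any(1));print(" rows",c[0],c[-1],"x near",onz("top",(np.mean(np.flatnonzero(m[c[-1]-2])),c[-1]+.5),.009))
# scene: far end/near end of red & green mats on z=.009
for k,p in(("red far corner(s)",(415,226)),("red near",(374,210)),("green far",(425.5,217)),):print(k,onz("scene",p,.009))
# brush & scraper axis
def pca(m):
    p=np.argwhere(m>0)[:,::-1].astype(float);return p
bm=mask(T,(0,0,0),(180,255,75),(365,148,392,210))
P=np.array([onz("top",p,.030)[:2] for p in pca(bm)])
c=P.mean(0);w,v=np.linalg.eigh(np.cov(P.T));d=v[:,1]*np.sign(v[0,1]);s=(P-c)@d;t=(P-c)@np.array([-d[1],d[0]])
print("brush c",c,"dir",d,np.arctan2(d[1],d[0]),"ext",s.min(),s.max(),"ends",c+d*s.min(),c+d*s.max())
for a,b in((-.1,-.04),(-.02,.03),(.03,.09)):
    k=(s>a)&(s<b);print("  w",a,b,t[k].min(),t[k].max())
sm=mask(T,(0,120,60),(4,255,255),(325,160,352,212))|mask(T,(170,120,60),(180,255,255),(325,160,352,212))
P=np.array([onz("top",p,.030)[:2] for p in pca(sm)])
c=P.mean(0);w,v=np.linalg.eigh(np.cov(P.T));d=-v[:,1]*np.sign(v[0,1]);s=(P-c)@d
print("scr handle c",c,"dir",d,np.arctan2(d[1],d[0]),"ext",s.min(),s.max())
# heights by two views
print("brush hole",tri((313.2,303.5),(387.9,151.8)),"scr handle c",tri((320.72,252.58),(340.09,188.02)))
E
python3 - <<'E'
import sys;sys.path.insert(0,".")
from h import *
T=cv2.imread("pics/top0.png");S=cv2.imread("pics/scene0.png")
a=cv2.resize(T[140:215,185:315],None,fx=6,fy=6,interpolation=cv2.INTER_LANCZOS4);cv2.imwrite("pics/restT.png",a)
a=cv2.resize(S[150:270,330:450],None,fx=5,fy=5,interpolation=cv2.INTER_LANCZOS4);cv2.imwrite("pics/restS.png",a)
E
```

```text
bottle cap (array([0.4282, 0.1488, 0.1375]), np.float64(0.0003091316425122011)) yellow (array([ 0.6126, -0.0041,  0.1421]), np.float64(0.0006073266652910651))
tong far (array([0.679 , 0.2298, 0.1086]), np.float64(0.0009388642636602591)) near (array([0.5068, 0.216 , 0.0619]), np.float64(0.002365621187730947))
red yaw 0.05863367429909929 y@x=.62 0.17513478252614056 res 0.001016376680686102
red yaw 0.06633321934051566 y@x=.62 0.12832220340826558 res 0.0009335470782524472
 rows 158 200 x near [0.5398 0.1474 0.009 ]
black yaw 0.10562369904643984 y@x=.62 0.32041404383904876 res 0.005350169912714803
black yaw -0.04308048852984221 y@x=.62 0.26545371383672145 res 0.007574412856284403
 rows 153 204 x near [0.5294 0.2894 0.009 ]
red far corner(s) [0.6945 0.1589 0.009 ]
red near [0.5445 0.1441 0.009 ]
green far [0.6933 0.225  0.009 ]
brush c [ 0.5842 -0.2844] dir [ 0.9639 -0.2662] -0.2694014831711859 ext -0.08095486849677919 0.11895172190763575 ends [ 0.5062 -0.2629] [ 0.6989 -0.3161]
  w -0.1 -0.04 -0.029362675744510344 0.022143440796351894
  w -0.02 0.03 -0.016398058399512364 0.017201306193282098
  w 0.03 0.09 -0.010019597523958439 0.00970287675347832
scr handle c [ 0.572  -0.1504] dir [-0.9607  0.2777] 2.8602394434728655 ext -0.06388234319443137 0.06328854788869175
brush hole (array([ 0.6932, -0.3142,  0.0294]), np.float64(0.0015801740967018353)) scr handle c (array([ 0.5728, -0.1513,  0.0231]), np.float64(0.0004393509271306828))
```

View pics/restT.png

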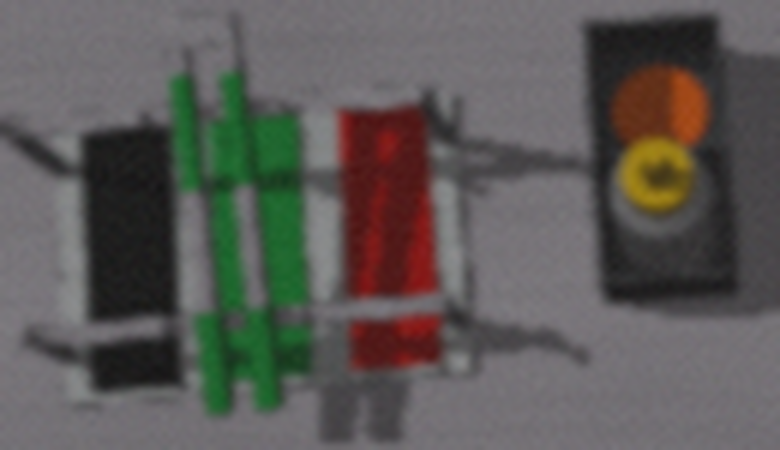

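View pics/restS.png

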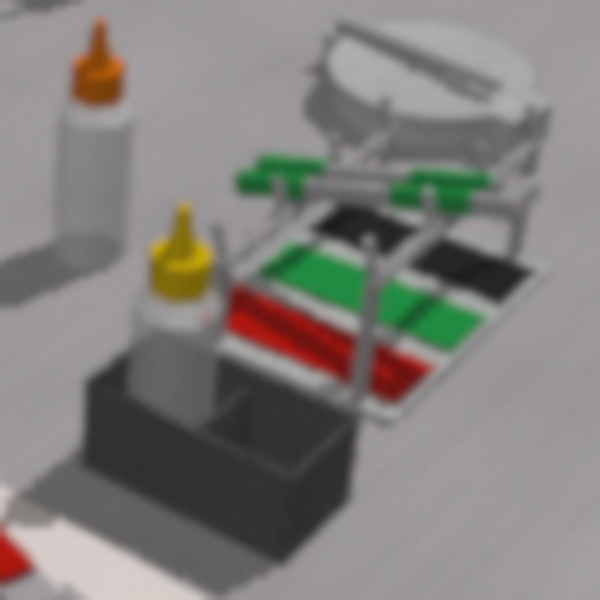

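The crops show the high rail (tong end z about 0.109) on the far side, so rest +x is roughly world +x. The pad centre is at top pixel (295.2,158.8), and the far caddy rim corners are at (283,143.7) and (304.7,143). Next I'll refine these and work out the first reach.

```bash
cat >> h.py <<'E'
from scipy.spatial.transform import Rotation as Ro
def head(psi,tilt=0,yaw=0): # tool pointing down, tool x heading psi (rad); tilt: +x(yaw) end up
    base=Ro.from_matrix(np.array([[np.cos(psi),np.sin(psi),0],[np.sin(psi),-np.cos(psi),0],[0,0,-1]]))
    return Ro.from_euler('z',yaw)*Ro.from_euler('y',-tilt)*Ro.from_euler('z',-yaw)*base
def row(P,R):
    s=r.get_state();R0=Ro.from_quat(s["eef_rot"]);d=R0.inv().apply(np.array(P)-s["tool_pos"])*1e3;w=(R0.inv()*R).as_rotvec(degrees=True)
    print("row",d.round(1),w.round(1),"tilt n rows",round(max(np.linalg.norm(d)/62.5,np.linalg.norm(w)/10.7),1))
def st():
    s=r.get_state();X=Ro.from_quat(s["eef_rot"]).as_matrix();print("t",round(s["clock"],2),"pos",s["tool_pos"].round(4),"psi",np.degrees(np.arctan2(X[1,0],X[0,0])).round(1),"q",s["q"].round(2),"F",s["contact_force"].round(1),"op",round(s["opening"],3),"ff",round(s["finger_force"],1))
E
python3 - <<'E'
from h import *
np.set_printoptions(precision=4,suppress=True)
T=cv2.imread("pics/top0.png")[...,::-1].copy()
print("pad",onz("top",(295.2,158.8),.006));print("caddy far corners",onz("top",(283,143.7),.065),onz("top",(304.7,143),.065))
print("caddy rim tri far-left", tri((330+355/5,150+415/5),(283,143.7)), tri((330+290/5,150+475/5),(304.7,143)))
print("low rail right end",tri((330+218/5,150+262/5),(185+445/6,140+300/6)),"high rail right end",tri((330+375/5,150+268/5),(185+440/6,140+100/6)))
print("black mat c mid-row", onz("top",(206.5,173.3),.009),onz("top",(207.5,200),.009))
a=.062;c=np.array([.617,.1515]);print("black pred y at same x", [c[1]+.072*2*np.cos(a)+a*(x-.6076) for x in(.64,.545)])
# handle-only axes
bm=mask(T,(0,0,0),(180,255,75),(365,148,396,186));P=np.array([onz("top",p[::-1],.027)[:2] for p in np.argwhere(bm>0).astype(float)])
a,b=np.polyfit(P[:,0],P[:,1],1);print("brush handle yaw",np.arctan(a),"y at .6026",a*.6026+b,"n",len(P))
# bottle base check in scene: lowest body pixel ~ (347.5,202.5)
print("bottle base px predicted", proj("scene",np.array([.428,.149,0])),proj("scene",np.array([.428,.149,.112])))
row([.428,.149,.22],head(np.radians(176)));st()
E
```

```text
pad [ 0.6802 -0.0032  0.006 ]
caddy far corners [0.7157 0.0335 0.065 ] [ 0.7167 -0.037   0.065 ]
caddy rim tri far-left (array([0.7167, 0.034 , 0.0628]), np.float64(0.00043949369655624026)) (array([ 0.719 , -0.0361,  0.0612]), np.float64(0.0013645280136497782))
low rail right end (array([0.5639, 0.1104, 0.0644]), np.float64(0.0009327173676313381)) high rail right end (array([0.668 , 0.112 , 0.1036]), np.float64(0.005897271890900645))
black mat c mid-row [0.6352 0.2947 0.009 ] [0.5445 0.2896 0.009 ]
black pred y at same x [np.float64(0.29723212064665666), np.float64(0.2913421206466567)]
brush handle yaw -0.26728657241194886 y at .6026 -0.2900026786443661 n 212
bottle base px predicted [347.8266 198.953 ] [349.0784 170.97  ]
row [-374.  -368.6  -19.4] [ -0.1  -0.  -11.2] tilt n rows 8.4
t 0.1 pos [0.1635 0.6026 0.1999] psi 164.8 q [-1.27  0.69 -0.19  1.57  0.16  0.9  -0.22] F [ 0.2 -0.2  0.7] op 1.001 ff 0.0
```

Emit:
move_arm(targets=[[[1,-100,-98,-19,0,0,-3],[1,-190,-185,-19,0,0,-6],[1,-280,-277,-19,0,0,-9],[1,-350,-345,-19,0,0,-11],[1,-374,-369,-19,0,0,-11],[1,-374,-369,-19,0,0,-11],[1,-374,-369,-19,0,0,-11],[1,-374,-369,-19,0,0,-11],[1,-374,-369,-19,0,0,-11]]])

```text
clock: 1.23
tool_pos: [0.4292, 0.145, 0.2193]
eef_rot: [0.039, 0.999, -0.001, -0.0]
contact_force: [-0.1, 0.2, -0.2]
opening: 0.999
finger_force: 0.0
```

```bash
python3 - <<'E'
from h import *
st();row([.428,.149,.126],head(np.radians(176)))
E
```

```text
t 1.23 pos [0.4292 0.145  0.2193] psi 175.5 q [-0.22  0.45 -0.31  2.03  0.21  0.69  0.83] F [-0.1  0.2 -0.2] op 0.999 ff 0.0
row [ 1.5  4.  93.3] [-0.1 -0.  -0.5] tilt n rows 1.5
```

Emit:
move_arm(targets=[[[1,0,0,0,0,0,0],[1,0,0,0,0,0,0]]])

```text
clock: 1.48
tool_pos: [0.4273, 0.1504, 0.2195]
eef_rot: [0.036, 0.999, 0.0, -0.0]
contact_force: [-0.7, 0.6, 0.4]
opening: 0.996
finger_force: 0.0
```

```bash
python3 - <<'E'
from h import *
st();row([.428,.149,.126],head(np.radians(176)))
E
```

```text
t 1.48 pos [0.4273 0.1504 0.2195] psi 175.9 q [-0.23  0.45 -0.31  2.03  0.21  0.69  0.82] F [-0.7  0.6  0.4] op 0.996 ff 0.0
row [-0.9 -1.5 93.5] [ 0.  -0.  -0.1] tilt n rows 1.5
```

Emit:
move_arm(targets=[[[1,0,-1,40,0,0,0],[1,0,-1,75,0,0,0],[1,0,-1,93,0,0,0],[1,0,-1,93,0,0,0],[1,0,-1,93,0,0,0],[0.2,0,-1,93,0,0,0],[0.2,0,-1,93,0,0,0],[0.2,0,-1,93,0,0,0],[0.2,0,-1,93,0,0,0],[0.2,0,-1,93,0,0,0]]], newtons=15)

```text
clock: 2.72
tool_pos: [0.4279, 0.1482, 0.1266]
eef_rot: [0.036, 0.999, 0.0, 0.0]
contact_force: [0.4, -0.6, 0.3]
opening: 0.458
finger_force: 0.0
```

```bash
python3 - <<'E'
from h import *
st();row([.428,.149,.315],head(np.radians(176)));row([.681,-.0025,.315],head(np.radians(180)))
E
```

```text
t 2.73 pos [0.4279 0.1482 0.1266] psi 175.8 q [-0.29  0.61 -0.22  2.14  0.32  0.42  0.73] F [ 0.4 -0.6  0.3] op 0.458 ff 0.0
row [  -0.     0.8 -188.4] [ 0.  -0.  -0.2] tilt n rows 3.0
row [-263.4 -131.8 -188.4] [ 0.   0.  -4.2] tilt n rows 5.6
```

Emit:
move_arm(targets=[[[0.2,0,0,0,0,0,0],[0.2,0,0,0,0,0,0],[0.2,0,0,0,0,0,0],[0.2,0,0,-10,0,0,0],[0.2,0,0,-40,0,0,0],[0.2,0,0,-85,0,0,0],[0.2,0,0,-135,0,0,0],[0.2,0,0,-175,0,0,0],[0.2,0,0,-188,0,0,0],[0.2,0,0,-188,0,0,0]]])

```text
clock: 3.98
tool_pos: [0.4279, 0.1481, 0.315]
eef_rot: [0.037, 0.999, 0.0, 0.001]
contact_force: [-0.3, 0.6, -0.1]
opening: 0.202
finger_force: 0.0
```

```bash
python3 - <<'E'
from h import *
st();row([.681,-.0025,.315],head(np.radians(180)))
E
```

```text
t 3.98 pos [0.4279 0.1481 0.315 ] psi 175.8 q [-0.17  0.33 -0.37  1.88  0.14  0.96  0.9 ] F [-0.3  0.6 -0.1] op 0.202 ff 0.0
row [-2.634e+02 -1.318e+02  2.000e-01] [ 0.   0.1 -4.2] tilt n rows 4.7
```

The grip missed: the fingers ran on to the commanded width. I'll look before moving again.

```bash
python3 - <<'E'
from h import *
T=r.snapshot("top");S=r.snapshot("scene")
for n,im in(("T1",T),("S1",S)):cv2.imwrite(f"pics/{n}.png",im[...,::-1])
O=((5,120,90),(17,255,255))
for b in blobs(mask(T,*O,(200,200,290,260))):print("T",b)
for b in blobs(mask(S,*O,(310,120,390,200))):print("S",b)
a=cv2.resize(S[90:220,280:420],None,fx=3,fy=3)[...,::-1];b=cv2.resize(T[190:270,190:300],None,fx=3.5,fy=3.5)[...,::-1]
k=np.zeros((390,810,3),np.uint8);k[:390,:420]=a;k[:280,420:805]=b;cv2.imwrite("pics/c1.png",k[:,:800])
E
```

```text
T (43, array([241.51, 228.63]), [[236.39999389648438, 228.89999389648438], [243.5, 223.60000610351562], [246.60000610351562, 227.8000030517578], [239.60000610351562, 233.10000610351562]], [238, 226, 9, 7])
S (99, array([349.07, 164.2 ]), [[345.0, 170.0], [345.0, 155.0], [354.0, 155.0], [354.0, 170.0]], [345, 155, 10, 16])
```

View pics/c1.png

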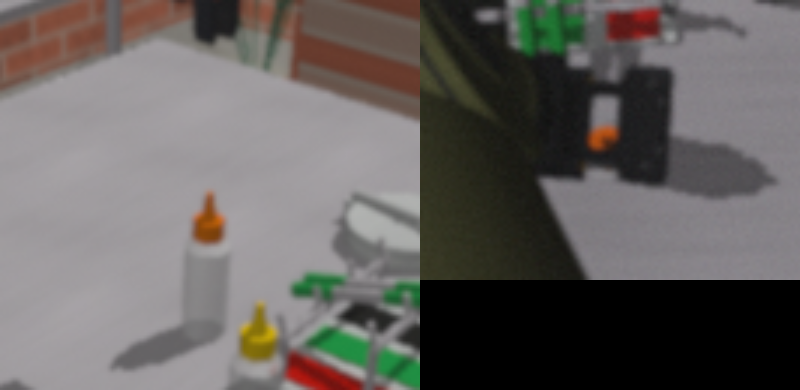

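```bash
python3 - <<'E'
from h import *
P=r.get_state()["tool_pos"];k=np.zeros((390,800,3),np.uint8)
for n,f,(x0,y0),ox in(("scene","S1",(290,50),0),("top","T1",(180,170),400)):
    p=proj(n,P);q=proj(n,P+[0,0,.064]);print(n,p,q)
    im=cv2.imread(f"pics/{f}.png");a=cv2.resize(im[y0:y0+130,x0:x0+133],(400,390),interpolation=cv2.INTER_CUBIC)
    for z in(p,q):cv2.circle(a,(int((z[0]-x0)*3),int((z[1]-y0)*3)),3,(255,0,255),-1)
    k[:,ox:ox+400]=a
cv2.imwrite("pics/c2.png",k)
E
```

```text
scene [351.11377736 113.99371719] [352.00342499  93.78588904]
top [230.22129665 227.94879381] [224.12740824 225.96297343]
```

View pics/c2.png

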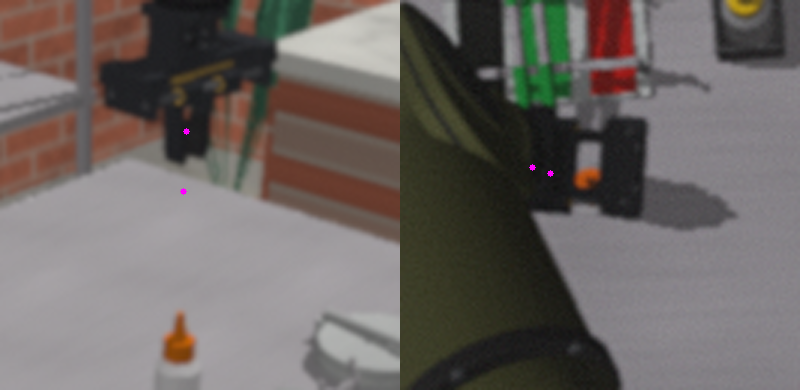

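The magenta TCP projection lies about 12 px (roughly 38 mm) below the visible fingertips in the scene view, which are near (352,102). I'll check this numerically against the starting picture too.

```bash
python3 - <<'E'
from h import *
np.set_printoptions(precision=3,suppress=True)
S0=cv2.imread("pics/scene0.png")[...,::-1].copy();S1=cv2.imread("pics/S1.png")[...,::-1].copy()
T0=cv2.imread("pics/top0.png")[...,::-1].copy();T1=cv2.imread("pics/T1.png")[...,::-1].copy()
X0=np.array([.16347,.60259,.1999])
d=np.array([.262,.965,0])
print("initial proj tips",proj("scene",X0),proj("scene",X0+.044*d),proj("scene",X0-.044*d),"top",proj("top",X0),proj("top",X0+.044*d),proj("top",X0-.044*d))
K=((0,0,0),(180,255,60))
def prof(im,x0,x1,y0,y1):
    m=mask(im,*K,(x0,y0,x1,y1))
    print([(x,int(np.flatnonzero(m[:,x])[-1])) for x in range(x0,x1,2) if m[:,x].any()])
prof(S0,340,405,40,95);prof(S1,325,380,60,115)
m=mask(T0,*K,(0,300,100,399))
for b in blobs(m,30):print(b)
m=cv2.absdiff(T0,T1).max(2)>40;m=(m*255).astype(np.uint8);m[:200]=0
for v in range(200,250,4):
    k=np.flatnonzero(mask(T1,*K,(150,200,300,260))[v]);print(v,k.min() if len(k) else 0,k.max() if len(k) else 0,len(k))
E
```

```text
initial proj tips [368.894  94.235] [376.985  92.425] [360.622  96.085] top [ 64.701 335.268] [ 48.656 331.175] [ 80.771 339.368]
[(348, 69), (350, 73), (352, 73), (354, 74), (356, 77), (358, 86), (360, 87), (362, 73), (364, 73), (366, 64), (368, 64), (370, 64), (372, 63), (374, 89), (376, 87), (378, 86), (380, 84), (382, 77), (384, 69), (386, 68), (388, 68), (390, 68), (392, 62)]
[(325, 84), (327, 85), (329, 86), (331, 86), (333, 87), (335, 87), (337, 88), (339, 89), (341, 89), (343, 86), (345, 101), (347, 103), (349, 103), (351, 102), (353, 101), (355, 101), (357, 101), (359, 98), (361, 81), (363, 74), (365, 80), (367, 79), (369, 79), (371, 75), (373, 93), (375, 89), (377, 85), (379, 78)]
(3866, array([ 26.23, 345.93]), [[-0.0, 300.0], [76.0, 300.0], [76.0, 393.0], [0.0, 393.0]], [0, 300, 77, 94])
200 180 214 24
204 173 223 29
208 168 231 47
212 162 261 76
216 160 260 86
220 171 260 80
224 172 260 80
228 150 260 81
232 150 260 87
236 153 260 86
240 172 260 73
244 150 224 49
248 152 226 55
```

Emit:
move_arm(targets=[[[0,-3,-60,0,0,0,0],[0,-7,-120,0,0,0,0],[0,-11,-168,20,0,0,0],[0,-11,-168,70,0,0,0],[0,-11,-168,130,0,0,0],[0,-11,-168,190,0,0,0],[0,-11,-168,225,0,0,0],[0,-11,-168,235,0,0,0],[0,-11,-168,235,0,0,0],[0,-11,-168,235,0,0,0]]])

```text
clock: 5.32
tool_pos: [0.4274, -0.0201, 0.0806]
eef_rot: [0.036, 0.999, 0.0, 0.001]
contact_force: [0.1, -0.5, -0.0]
opening: -0.0
finger_force: 0.0
```

```bash
python3 - <<'E'
from h import *
np.set_printoptions(precision=3,suppress=True)
st();P=r.get_state()["tool_pos"]
S=r.snapshot("scene");T=r.snapshot("top");cv2.imwrite("pics/S2.png",S[...,::-1]);cv2.imwrite("pics/T2.png",T[...,::-1])
p=proj("scene",P);print("proj",p,proj("top",P))
S0=cv2.imread("pics/scene0.png")[...,::-1]
m=((cv2.absdiff(S,S0.copy()).max(2)>40)&(S.max(2)<70)).astype(np.uint8)*255
x0=int(p[0])-40
print([(x,int(np.flatnonzero(m[:int(p[1])+25,x])[-1])) for x in range(x0,x0+80,2) if m[:int(p[1])+25,x].any()])
E
```

```text
t 5.33 pos [ 0.427 -0.02   0.081] psi 175.8 q [ 0.01  0.68 -0.12  2.25  0.35  0.22  1.08] F [ 0.1 -0.5 -0. ] op -0.0 ff 0.0
proj [314.774 198.776] [301.007 231.893]
[(286, 173), (288, 176), (290, 177), (292, 178), (294, 180), (296, 181), (298, 182), (300, 183), (302, 177), (304, 172), (306, 175), (308, 176), (310, 187), (312, 188), (314, 189), (316, 189), (318, 187), (320, 172), (322, 166), (324, 171), (326, 170), (328, 169), (330, 160), (332, 162), (334, 162), (336, 163), (338, 164), (340, 164), (342, 157)]
```

Emit:
move_arm(targets=[[[0,0,0,15,0,0,0],[0,0,0,30,0,0,0],[0,0,0,45,0,0,0],[0,0,0,55,0,0,0],[0,0,0,62,0,0,0],[0,0,0,67,0,0,0],[0,0,0,70,0,0,0],[0,0,0,70,0,0,0]]])

```text
clock: 6.42
tool_pos: [0.4274, -0.0203, 0.0103]
eef_rot: [0.037, 0.999, -0.0, 0.0]
contact_force: [-0.5, -0.8, -0.8]
opening: 0.003
finger_force: 0.0
```

Emit:
move_arm(targets=[[[0,0,0,4,0,0,0],[0,0,0,7,0,0,0],[0,0,0,10,0,0,0],[0,0,0,13,0,0,0],[0,0,0,13,0,0,0]]])

```text
clock: 7.05
tool_pos: [0.4267, -0.0203, -0.0032]
eef_rot: [0.037, 0.999, 0.0, -0.001]
contact_force: [0.5, 0.4, 0.5]
opening: 0.007
finger_force: 0.0
```

Emit:
move_arm(targets=[[[0,0,0,5,0,0,0],[0,0,0,10,0,0,0],[0,0,0,15,0,0,0],[0,0,0,20,0,0,0],[0,0,0,20,0,0,0]]])

```text
clock: 7.68
tool_pos: [0.4264, -0.0203, -0.0235]
eef_rot: [0.036, 0.999, 0.0, -0.001]
contact_force: [-0.4, -0.2, -0.5]
opening: 0.003
finger_force: 0.0
```

Emit:
move_arm(targets=[[[0,0,0,3,0,0,0],[0,0,0,5,0,0,0],[0,0,0,7,0,0,0]]])

```text
clock: 8.05
tool_pos: [0.4267, -0.0203, -0.0301]
eef_rot: [0.036, 0.999, -0.0, -0.0]
contact_force: [1.0, -0.1, 0.3]
opening: 0.003
finger_force: 0.0
```

```bash
python3 - <<'E'
from h import *
np.set_printoptions(precision=3,suppress=True)
st();P=r.get_state()["tool_pos"]
S=r.snapshot("scene");T=r.snapshot("top");cv2.imwrite("pics/S3.png",S[...,::-1]);cv2.imwrite("pics/T3.png",T[...,::-1])
p=proj("scene",P);print("proj",p,proj("top",P))
S0=cv2.imread("pics/scene0.png")[...,::-1]
m=((cv2.absdiff(S,S0.copy()).max(2)>40)&(S.max(2)<70)).astype(np.uint8)*255
x0=int(p[0])-14
print([(x,int(np.flatnonzero(m[:int(p[1])+25,x])[-1])) for x in range(x0,x0+28,1) if m[:int(p[1])+25,x].any()])
a=np.hstack([cv2.resize(S[160:250,270:360],None,fx=4.4,fy=4.4),cv2.resize(T[195:285,255:345],None,fx=4.4,fy=4.4)]);cv2.imwrite("pics/c3.png",a[...,::-1])
E
```

```text
t 8.05 pos [ 0.427 -0.02  -0.03 ] psi 175.8 q [ 0.14  0.95 -0.33  2.28  1.8   0.27 -0.36] F [ 1.  -0.1  0.3] op 0.003 ff 0.0
proj [314.788 226.893] [301.861 234.032]
[(300, 214), (301, 214), (302, 210), (303, 205), (304, 204), (305, 204), (306, 204), (307, 205), (308, 206), (309, 208), (310, 217), (311, 218), (312, 218), (313, 219), (314, 219), (315, 219), (316, 219), (317, 218), (318, 218), (319, 213), (320, 202), (321, 197), (322, 199), (323, 202), (324, 202), (325, 201), (326, 201), (327, 200)]
```

Emit:
move_arm(targets=[[[0,0,0,2,0,0,0],[0,0,0,4,0,0,0],[0,0,0,5,0,0,0]]])

```text
clock: 8.52
tool_pos: [0.4266, -0.0203, -0.0352]
eef_rot: [0.036, 0.999, -0.0, -0.001]
contact_force: [-0.3, -0.3, 0.2]
opening: 0.006
finger_force: 0.0
```

Emit:
move_arm(targets=[[[0,0,0,1.5,0,0,0],[0,0,0,3,0,0,0]]])

```text
clock: 8.78
tool_pos: [0.4267, -0.0203, -0.0377]
eef_rot: [0.036, 0.999, -0.0, -0.0]
contact_force: [-1.1, -0.2, 23.5]
opening: 0.008
finger_force: 11.7
```

Emit:
move_arm(targets=[[[0,0,0,-3,0,0,0],[0,0,0,-3,0,0,0]]])

```text
clock: 9.02
tool_pos: [0.4268, -0.0203, -0.0349]
eef_rot: [0.036, 0.999, -0.0, -0.0]
contact_force: [-0.3, 0.6, 0.1]
opening: 0.008
finger_force: 0.0
```

```bash
python3 - <<'E'
from h import *
np.set_printoptions(precision=3,suppress=True)
st();P=r.get_state()["tool_pos"]
S=r.snapshot("scene");T=r.snapshot("top")
S0=cv2.imread("pics/scene0.png")[...,::-1]
m=((cv2.absdiff(S,S0.copy()).max(2)>40)&(S.max(2)<70)).astype(np.uint8)*255
print([(x,int(np.flatnonzero(m[:250,x])[-1])) for x in range(300,328,1)])
Q=P+[0,0,.0365];print("pred",proj("scene",Q),[proj("scene",Q+[a*.009,b*.0175,0]).round(1).tolist() for a in(-1,1) for b in(-1,1)],[proj("top",Q+[a*.0375,b*.0935,.064]).round(1).tolist() for a in(-1,1) for b in(-1,1)])
a=np.hstack([cv2.resize(S[160:250,270:360],None,fx=4.4,fy=4.4),cv2.resize(T[195:285,255:345],None,fx=4.4,fy=4.4)]);cv2.imwrite("pics/c3.png",a[...,::-1])
K=((0,0,0),(180,255,60));m=mask(T,*K,(230,200,370,270))
for v in range(205,262,3):
    k=np.flatnonzero(m[v]);print(v,k.min() if len(k) else 0,k.max() if len(k) else 0,len(k))
E
```

```text
t 9.03 pos [ 0.427 -0.02  -0.035] psi 175.8 q [ 0.15  0.97 -0.34  2.28  1.82  0.29 -0.38] F [-0.3  0.6  0.1] op 0.008 ff 0.0
[(300, 215), (301, 216), (302, 212), (303, 210), (304, 206), (305, 205), (306, 205), (307, 208), (308, 208), (309, 215), (310, 218), (311, 219), (312, 219), (313, 220), (314, 221), (315, 220), (316, 220), (317, 219), (318, 219), (319, 217), (320, 204), (321, 198), (322, 199), (323, 203), (324, 203), (325, 203), (326, 202), (327, 202)]
pred [314.75  219.086] [[309.1, 220.3], [316.4, 215.8], [313.1, 222.5], [320.4, 217.9]] [[331.3, 243.7], [271.4, 245.1], [330.6, 219.8], [271.2, 221.1]]
205 298 369 72
208 294 369 76
211 285 369 85
214 280 369 88
217 278 369 92
220 273 369 96
223 272 369 98
226 272 369 98
229 271 368 93
232 270 368 93
235 271 367 93
238 270 364 84
241 271 360 70
244 286 356 59
247 288 355 41
250 302 355 33
253 301 354 34
256 301 353 35
259 301 352 32
```

```bash
sed -i 's/np.array(P)-s\["tool_pos"\])/np.array(P)-[0,0,.0365]-s["tool_pos"])/' h.py; python3 - <<'E'
from h import *
row([.428,.149,.22],head(np.radians(176)));row([.428,.149,.125],head(np.radians(176)))
E
```

```text
row [  11.2  168.8 -218.7] [-0.  -0.  -0.2] tilt n rows 4.4
row [  11.2  168.9 -123.7] [-0.  -0.  -0.2] tilt n rows 3.4
```

Emit:
move_arm(targets=[[[0.3,0,0,-60,0,0,0],[0.6,0,0,-120,0,0,0],[1,0,0,-180,0,0,0],[1,2,30,-219,0,0,0],[1,6,90,-219,0,0,0],[1,10,145,-219,0,0,0],[1,11,169,-219,0,0,0],[1,11,169,-219,0,0,0],[1,11,169,-219,0,0,0],[1,11,169,-219,0,0,0]]])

```text
clock: 10.38
tool_pos: [0.4279, 0.1472, 0.1834]
eef_rot: [0.037, 0.999, -0.001, -0.001]
contact_force: [-0.1, -0.1, -0.5]
opening: 1.0
finger_force: 0.0
```

```bash
python3 - <<'E'
from h import *
st();row([.428,.149,.125],head(np.radians(176)))
E
```

```text
t 10.38 pos [0.4279 0.1472 0.1834] psi 175.7 q [ 0.04  0.58 -0.73  2.07  0.59  0.72  0.42] F [-0.1 -0.1 -0.5] op 1.0 ff 0.0
row [-0.2  2.  94.9] [-0.1 -0.1 -0.3] tilt n rows 1.5
```

Emit:
move_arm(targets=[[[1,0,1,35,0,0,0],[1,0,1,70,0,0,0],[1,0,1,88,0,0,0],[1,0,1,95,0,0,0],[1,0,1,95,0,0,0],[0.2,0,1,95,0,0,0],[0.2,0,1,95,0,0,0],[0.2,0,1,95,0,0,0],[0.2,0,1,95,0,0,0],[0.2,0,1,95,0,0,0]]], newtons=15)

```text
clock: 11.62
tool_pos: [0.4282, 0.1501, 0.0889]
eef_rot: [0.036, 0.999, -0.0, -0.0]
contact_force: [0.7, 0.8, -1.0]
opening: 0.454
finger_force: 0.0
```

Emit:
move_arm(targets=[[[0.2,0,0,0,0,0,0],[0.2,0,0,0,0,0,0],[0.2,0,0,0,0,0,0]]])

```text
clock: 12.0
tool_pos: [0.4282, 0.15, 0.0889]
eef_rot: [0.036, 0.999, -0.0, -0.0]
contact_force: [-0.5, -1.1, 0.4]
opening: 0.401
finger_force: 15.0
```

Gripped: opening 0.40 is about 35 mm, the collar width. Next I'll lift it and carry it over.

```bash
python3 - <<'E'
from h import *
row([.428,.149,.325],head(np.radians(176)));row([.681,-.0025,.325],head(np.radians(180)))
E
```

```text
row [   0.3   -1.1 -199.6] [-0.  -0.1 -0.2] tilt n rows 3.2
row [-263.1 -133.8 -199.8] [-0.  -0.1 -4.2] tilt n rows 5.7
```

Emit:
move_arm(targets=[[[0.2,0,0,-10,0,0,0],[0.2,0,0,-40,0,0,0],[0.2,0,0,-85,0,0,0],[0.2,0,0,-135,0,0,0],[0.2,0,0,-180,0,0,0],[0.2,0,0,-200,0,0,0],[0.2,0,0,-200,0,0,0]]])

```text
clock: 12.88
tool_pos: [0.4289, 0.1507, 0.2904]
eef_rot: [0.036, 0.999, 0.0, 0.001]
contact_force: [0.2, -0.1, -1.9]
opening: 0.405
finger_force: 15.0
```

Emit:
move_arm(targets=[[[0.2,-30,-15,0,0,0,0],[0.2,-75,-38,0,0,0,-1],[0.2,-125,-64,0,0,0,-2],[0.2,-175,-89,0,0,0,-3],[0.2,-220,-112,0,0,0,-4],[0.2,-250,-127,0,0,0,-4],[0.2,-263,-134,0,0,0,-4],[0.2,-263,-134,0,0,0,-4],[0.2,-263,-134,0,0,0,-4],[0.2,-263,-134,0,0,0,-4]]])

```text
clock: 14.12
tool_pos: [0.6802, -0.0018, 0.2887]
eef_rot: [0.001, 1.0, -0.0, -0.001]
contact_force: [0.5, 0.1, -0.6]
opening: 0.403
finger_force: 15.0
```

```bash
python3 - <<'E'
from h import *
st();row([.681,-.0025,.134],head(np.radians(180)))
S=r.snapshot("scene");T=r.snapshot("top")
for n,im in(("S4",S),("T4",T)):cv2.imwrite(f"pics/{n}.png",im[...,::-1])
O=((5,120,90),(17,255,255))
for b in blobs(mask(S,*O,(340,60,460,220)),10):print("S",b)
P=r.get_state()["tool_pos"];print(proj("scene",P+[0,0,.0365+.012]))
E
```

```text
t 14.12 pos [ 0.6802 -0.0018  0.2887] psi 179.9 q [ 0.29  0.78 -0.79  1.24  0.54  1.33  1.1 ] F [ 0.5  0.1 -0.6] op 0.403 ff 15.0
row [ -1.1  -0.6 191.2] [-0.  -0.1 -0.1] tilt n rows 3.1
S (461, array([437.34,  95.47]), [[411.70001220703125, 93.80000305175781], [414.20001220703125, 84.0999984741211], [461.5, 96.69999694824219], [458.8999938964844, 106.4000015258789]], [414, 85, 46, 22])
S (316, array([442.45, 124.08]), [[423.70001220703125, 123.0], [426.29998779296875, 114.5], [461.3999938964844, 125.0], [458.79998779296875, 133.60000610351562]], [424, 115, 36, 19])
S (121, array([394.44, 146.32]), [[391.0, 136.0], [399.0, 136.0], [399.0, 155.0], [391.0, 155.0]], [391, 136, 9, 20])
S (69, array([346.9 ,  88.86]), [[340.0, 86.0], [354.0, 86.0], [354.0, 92.0], [340.0, 92.0]], [340, 86, 15, 7])
S (41, array([343.54,  72.24]), [[340.0, 70.0], [348.0, 70.0], [348.0, 75.0], [340.0, 75.0]], [340, 70, 9, 6])
S (34, array([369.79,  76.71]), [[367.0, 74.0], [373.0, 74.0], [373.0, 79.0], [367.0, 79.0]], [367, 74, 7, 6])
S (24, array([381.17,  83.04]), [[380.0, 80.0], [383.0, 80.0], [383.0, 87.0
[... 794 characters left out ...]
], [349, 78, 3, 6])
S (15, array([371.73,  68.27]), [[369.6000061035156, 70.19999694824219], [371.1000061035156, 65.69999694824219], [373.79998779296875, 66.5999984741211], [372.29998779296875, 71.0999984741211]], [370, 66, 4, 6])
S (15, array([370.2,  85.8]), [[369.0, 88.0], [369.0, 84.0], [372.0, 84.0], [372.0, 88.0]], [369, 84, 4, 5])
S (14, array([362.93,  83.5 ]), [[362.0, 81.0], [364.0, 81.0], [364.0, 86.0], [362.0, 86.0]], [362, 81, 3, 6])
S (11, array([371.45,  60.73]), [[369.0, 60.0], [373.0, 60.0], [373.0, 62.0], [369.0, 62.0]], [369, 60, 5, 3])
S (11, array([362.64,  75.09]), [[362.0, 77.0], [362.0, 73.0], [364.0, 73.0], [364.0, 77.0]], [362, 73, 3, 5])
[392.48431705 146.89499935]
```

Emit:
move_arm(targets=[[[0.2,-1,0,40,0,0,0],[0.2,-1,0,80,0,0,0],[0.2,-1,0,115,0,0,0],[0.2,-1,0,130,0,0,0],[0.2,-1,0,142,0,0,0],[0.2,-1,0,152,0,0,0],[0.2,-1,0,162,0,0,0],[0.2,-1,0,162,0,0,0]]])

```text
clock: 15.22
tool_pos: [0.6815, -0.0028, 0.1262]
eef_rot: [0.001, 1.0, -0.0, -0.001]
contact_force: [-0.4, -0.0, -0.8]
opening: 0.403
finger_force: 15.0
```

Emit:
move_arm(targets=[[[0.2,0,0,9,0,0,0],[0.2,0,0,18,0,0,0],[0.2,0,0,25,0,0,0],[0.2,0,0,29,0,0,0],[0.2,0,0,31,0,0,0],[0.2,0,0,31,0,0,0]]])

```text
clock: 15.98
tool_pos: [0.6818, -0.0026, 0.0957]
eef_rot: [0.001, 1.0, -0.0, -0.0]
contact_force: [0.5, 0.3, -1.5]
opening: 0.403
finger_force: 15.0
```

```bash
python3 - <<'E'
from h import *
st();row([.681,-.0025,.131],head(np.radians(180)))
E
```

```text
t 15.97 pos [ 0.6818 -0.0026  0.0957] psi 179.8 q [ 0.27  0.97 -0.7   1.45  0.69  0.98  0.96] F [ 0.5  0.3 -1.5] op 0.403 ff 15.0
row [0.8 0.1 1.2] [-0.  -0.  -0.2] tilt n rows 0.0
```

Free of the walls so far. I'll lower the last bit, release and rise.

Emit:
move_arm(targets=[[[0.2,0,0,1.5,0,0,0],[0.2,0,0,2.5,0,0,0],[0.45,0,0,2,0,0,0],[0.6,0,0,2,0,0,0],[0.7,0,0,2,0,0,0],[0.7,0,0,-5,0,0,0],[0.7,0,0,-30,0,0,0],[0.7,0,0,-80,0,0,0],[0.6,0,0,-130,0,0,0],[0.6,0,0,-160,0,0,0]]])

```text
clock: 17.23
tool_pos: [0.6828, -0.0019, 0.2592]
eef_rot: [0.001, 1.0, 0.0, 0.001]
contact_force: [0.1, -0.7, -0.1]
opening: 0.599
finger_force: 0.0
```

```bash
python3 - <<'E'
from h import *
st()
S=r.snapshot("scene");O=((5,120,90),(17,255,255))
for b in blobs(mask(S,*O,(375,150,410,230)),10):print("S",b)
for z in(.132,.150,.184):print(z,proj("scene",np.array([.6815,-.0026,z])))
row([.6026,-.29,.15],head(-.267));row([.6026,-.29,.15],head(np.pi-.267))
E
```

```text
t 17.23 pos [ 0.6828 -0.0019  0.2592] psi 179.8 q [ 0.29  0.8  -0.78  1.28  0.56  1.27  1.08] F [ 0.1 -0.7 -0.1] op 0.599 ff 0.0
S (175, array([385.22, 211.08]), [[375.0, 212.60000610351562], [386.8999938964844, 198.89999389648438], [397.79998779296875, 208.39999389648438], [385.79998779296875, 222.10000610351562]], [378, 199, 15, 20])
0.132 [385.59521962 213.99890529]
0.15 [386.16255629 208.65698506]
0.184 [387.26107141 198.31360255]
row [  82.1 -289.3  148.1] [  -0.7    0.2 -164.9] tilt n rows 15.4
row [  82.1 -289.3  148.1] [ 0.2  0.5 15.1] tilt n rows 5.4
```

Emit:
move_arm(targets=[[[0.55,15,-55,0,0,0,3],[0.55,30,-110,10,0,0,6],[0.55,47,-165,25,0,0,9],[0.55,62,-220,60,0,0,12],[0.55,76,-268,110,0,0,15],[0.55,82,-289,148,0,0,15],[0.55,82,-289,148,0,0,15],[0.55,82,-289,148,0,0,15],[0.55,82,-289,148,0,0,15],[0.55,82,-289,148,0,0,15]]])

```text
clock: 18.52
tool_pos: [0.6005, -0.2901, 0.1096]
eef_rot: [0.131, 0.991, -0.0, 0.001]
contact_force: [0.5, -0.6, -0.3]
opening: 0.552
finger_force: 0.0
```

```bash
python3 - <<'E'
from h import *
st();row([.6026,-.29,.016],head(np.pi-.267))
E
```

```text
t 18.52 pos [ 0.6005 -0.2901  0.1096] psi 164.9 q [ 0.71  0.92 -0.67  1.49  0.66  0.95  1.16] F [ 0.5 -0.6 -0.3] op 0.552 ff 0.0
row [ -1.8   0.7 130.1] [-0.   0.1  0.2] tilt n rows 2.1
```

Emit:
move_arm(targets=[[[0.55,-2,1,50,0,0,0],[0.55,-2,1,95,0,0,0],[0.55,-2,1,115,0,0,0],[0.55,-2,1,125,0,0,0],[0.55,-2,1,130,0,0,0],[0.55,-2,1,130,0,0,0],[0.05,-2,1,130,0,0,0],[0.05,-2,1,130,0,0,0],[0.05,-2,1,130,0,0,0],[0.05,-2,1,130,0,0,0]]], newtons=30)

```text
clock: 19.77
tool_pos: [0.6014, -0.2907, -0.0217]
eef_rot: [0.132, 0.991, -0.0, -0.0]
contact_force: [0.5, 0.8, 1.8]
opening: 0.224
finger_force: 30.0
```

Emit:
move_arm(targets=[[[0.05,0,0,0,0,0,0],[0.05,0,0,0,0,0,0]]])

```text
clock: 20.02
tool_pos: [0.6014, -0.2907, -0.0217]
eef_rot: [0.132, 0.991, 0.0, -0.0]
contact_force: [-0.8, 0.9, 4.5]
opening: 0.224
finger_force: 30.0
```

```bash
python3 - <<'E'
from h import *
st()
T=r.snapshot("top");cv2.imwrite("pics/T5.png",T[...,::-1])
row([.6026,-.29,.25],head(np.pi-.267))
E
```

```text
t 20.02 pos [ 0.6014 -0.2907 -0.0217] psi 164.8 q [ 0.67  1.09 -0.57  1.53  0.78  0.76  1.06] F [-0.8  0.9  4.5] op 0.224 ff 30.0
row [  -0.9    1.  -235.2] [-0.  -0.   0.1] tilt n rows 3.8
```

Emit:
move_arm(targets=[[[0.05,0,0,-8,0,0,0],[0.05,0,0,-30,0,0,0],[0.05,0,0,-80,0,0,0],[0.05,0,0,-135,0,0,0],[0.05,0,0,-190,0,0,0],[0.05,0,0,-230,0,0,0],[0.05,0,0,-245,0,0,0],[0.05,0,0,-245,0,0,0]]])

```text
clock: 21.08
tool_pos: [0.6012, -0.2911, 0.2234]
eef_rot: [0.132, 0.991, -0.001, -0.0]
contact_force: [-0.2, -0.1, -1.2]
opening: 0.224
finger_force: 30.0
```

```bash
python3 - <<'E'
from h import *
st();row([.608,.294,.26],head(np.pi+.065))
E
```

```text
t 21.07 pos [ 0.6012 -0.2911  0.2234] psi 164.8 q [ 0.73  0.81 -0.73  1.38  0.55  1.17  1.24] F [-0.2 -0.1 -1.2] op 0.224 ff 30.0
row [146.6 566.5  -0.7] [ -0.1  -0.  -18.9] tilt n rows 9.4
```

Emit:
move_arm(targets=[[[0.05,10,40,0,0,0,-1],[0.05,24,95,0,0,0,-3],[0.05,39,150,0,0,0,-5],[0.05,53,205,0,0,0,-7],[0.05,67,260,0,0,0,-9],[0.05,81,315,0,0,0,-11],[0.05,96,370,0,0,0,-13],[0.05,110,425,0,0,0,-15],[0.05,124,480,0,0,0,-17],[0.05,137,530,0,0,0,-18]]])

```text
clock: 22.32
tool_pos: [0.6063, 0.2575, 0.22]
eef_rot: [-0.026, 1.0, -0.001, -0.002]
contact_force: [-0.1, 0.1, -0.3]
opening: 0.223
finger_force: 30.0
```

Emit:
move_arm(targets=[[[0.05,0,0,0,0,0,0],[0.05,0,0,0,0,0,0]]])

```text
clock: 22.58
tool_pos: [0.607, 0.255, 0.2205]
eef_rot: [-0.025, 1.0, -0.002, -0.002]
contact_force: [-0.2, 0.3, -1.8]
opening: 0.226
finger_force: 30.0
```

```bash
python3 - <<'E'
from h import *
st();row([.608,.294,.17],head(np.pi+.065,.28,.065));row([.608,.294,.17],head(np.pi+.065))
E
```

```text
t 22.57 pos [0.607  0.255  0.2205] psi -177.2 q [-0.1   0.81 -0.76  1.41  0.58  1.16  0.68] F [-0.2  0.3 -1.8] op 0.226 ff 30.0
row [-3.3 39.2 86.8] [ -0.3 -16.3  -0.9] tilt n rows 1.5
row [-3.3 39.2 86.8] [-0.2 -0.2 -0.9] tilt n rows 1.5
```

Emit:
move_arm(targets=[[[0.05,-1,15,15,0,-5,0],[0.05,-2,30,40,0,-10,-1],[0.05,-3,39,65,0,-14,-1],[0.05,-3,39,82,0,-16,-1],[0.05,-3,39,87,0,-16,-1],[0.05,-3,39,87,0,-16,-1],[0.05,-3,39,87,0,-16,-1]]])

```text
clock: 23.45
tool_pos: [0.61, 0.2951, 0.1364]
eef_rot: [-0.032, 0.99, 0.004, 0.139]
contact_force: [0.0, -0.2, -1.0]
opening: 0.225
finger_force: 30.0
```

```bash
python3 - <<'E'
from h import *
np.set_printoptions(precision=3,suppress=True)
st();s=r.get_state();X=Ro.from_quat(s["eef_rot"]).as_matrix();print(X)
S=r.snapshot("scene");T=r.snapshot("top")
for n,im in(("S6",S),("T6",T)):cv2.imwrite(f"pics/{n}.png",im[...,::-1])
for hyp,off in(("world",np.array([0,0,.0365])),("tool",-X[:,2]*.0365)):
    P=s["tool_pos"]+off; ax=-X[:,0]; up=-X[:,2]; O=P-up*.0028
    for k,l in(("end",.1),("head",-.1)):print(hyp,k,proj("scene",O+ax*l+up*.01),proj("top",O+ax*l+up*.01),(O+ax*l+up*.01))
a=np.hstack([cv2.resize(S[120:240,370:470],(480,576),interpolation=cv2.INTER_CUBIC),cv2.resize(T[120:240,180:246],(317,576),interpolation=cv2.INTER_CUBIC)]);cv2.imwrite("pics/c6.png",a[...,::-1]);print(a.shape)
E
```

```text
t 23.45 pos [0.61  0.295 0.136] psi -176.3 q [-0.29  0.79 -0.54  1.75  0.96  0.66  0.22] F [ 0.  -0.2 -1. ] op 0.225 ff 30.0
[[-0.959 -0.065  0.275]
 [-0.063  0.998  0.016]
 [-0.276 -0.002 -0.961]]
world end [450.142 155.683] [185.013 134.371] [0.704 0.301 0.207]
world head [394.547 154.043] [193.92  203.794] [0.512 0.289 0.152]
tool end [447.052 155.158] [185.291 137.935] [0.694 0.301 0.206]
tool head [391.957 153.571] [194.192 207.27 ] [0.502 0.288 0.151]
(576, 797, 3)
```

View pics/c6.png

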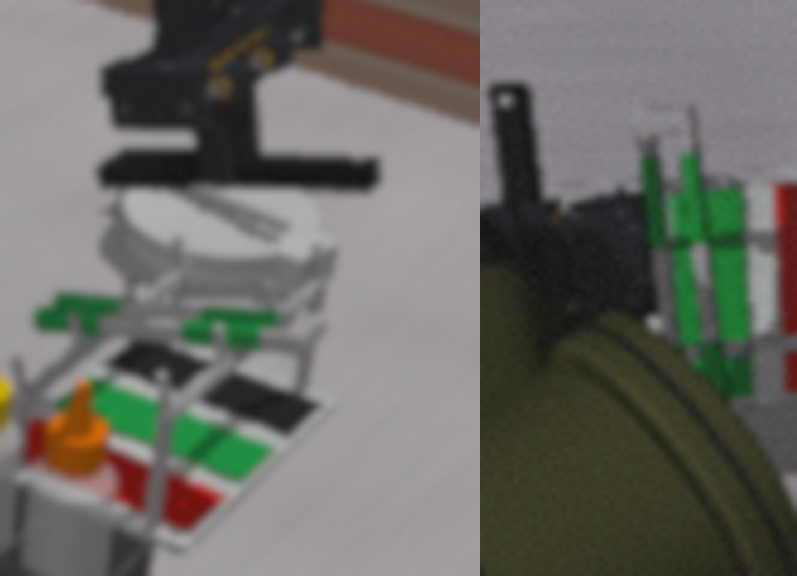

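The crop shows the brush gripped level in the lane plane, with its handle end at scene (449,156) and top (185.6,137.7). That matches an offset along the tool axis, so I'll use that for the moves.

```bash
sed -i 's/np.array(P)-\[0,0,.0365\]-s/np.array(P)+R.as_matrix()[:,2]*.0365-s/' h.py; python3 - <<'E'
from h import *
R=head(np.pi+.065,.28,.065);up=-R.as_matrix()[:,2]
for z in(.130,.105,.092,.085,.082):row(np.array([.608,.294,z])+up*.0028,R)
E
```

```text
row [ 3.3 -1.2 39.4] [-0.1 -0.   0. ] tilt n rows 0.6
row [10.2 -1.2 63.4] [-0.1 -0.   0. ] tilt n rows 1.0
row [13.8 -1.1 75.9] [-0.1 -0.   0. ] tilt n rows 1.2
row [15.7 -1.1 82.6] [-0.1 -0.   0. ] tilt n rows 1.3
row [16.6 -1.1 85.5] [-0.1 -0.   0. ] tilt n rows 1.4
```

Emit:
move_arm(targets=[[[0.05,0,-1,20,0,0,0],[0.05,3,-1,39,0,0,0],[0.05,7,-1,52,0,0,0],[0.05,10,-1,63,0,0,0],[0.05,12,-1,70,0,0,0],[0.05,14,-1,76,0,0,0],[0.05,14,-1,76,0,0,0]]])

```text
clock: 24.42
tool_pos: [0.616, 0.2948, 0.0585]
eef_rot: [-0.033, 0.99, 0.003, 0.138]
contact_force: [-0.1, 0.8, -1.1]
opening: 0.221
finger_force: 30.0
```

```bash
python3 - <<'E'
from h import *
np.set_printoptions(precision=3,suppress=True)
st();R=head(np.pi+.065,.28,.065);up=-R.as_matrix()[:,2]
for z in(.088,.085,.082):row(np.array([.608,.294,z])+up*.0028,R)
S=r.snapshot("scene");T=r.snapshot("top");s=r.get_state();X=Ro.from_quat(s["eef_rot"]).as_matrix()
O=s["tool_pos"]-X[:,2]*.0337
K=((0,0,0),(180,255,70));p=proj("scene",O-X[:,0]*.1-X[:,2]*.01);q=proj("top",O-X[:,0]*.1-X[:,2]*.01);print("pred end",p,q)
for b in blobs(mask(S,*K,(int(p[0])-12,int(p[1])-10,int(p[0])+15,int(p[1])+8)),20):print(b)
for b in blobs(mask(T,*K,(int(q[0])-8,int(q[1])-10,int(q[0])+10,int(q[1])+10)),20):print(b)
E
```

```text
t 24.43 pos [0.616 0.295 0.059] psi -176.1 q [-0.34  0.89 -0.43  1.78  1.11  0.53  0.07] F [-0.1  0.8 -1.1] op 0.221 ff 30.0
row [-0.5 -0.3  3.1] [-0.1 -0.1  0.1] tilt n rows 0.1
row [ 0.3 -0.2  6. ] [-0.1 -0.1  0.1] tilt n rows 0.1
row [ 1.2 -0.2  8.9] [-0.1 -0.1  0.1] tilt n rows 0.1
pred end [444.853 177.378] [193.884 143.883]
(82, array([437.96, 177.99]), [[432.0, 175.0], [445.0, 175.0], [445.0, 181.0], [432.0, 181.0]], [432, 175, 14, 7])
(54, array([195.13, 148.31]), [[192.0, 144.0], [198.0, 144.0], [198.0, 152.0], [192.0, 152.0]], [192, 144, 7, 9])
```

Emit:
move_arm(targets=[[[0.05,0,1,1.5,0,0,0],[0.05,0,1,3,0,0,0],[0.05,0,1,4.5,0,0,0],[0.05,0,1,4.5,0,0,0]]])

```text
clock: 25.02
tool_pos: [0.6173, 0.2957, 0.0543]
eef_rot: [-0.033, 0.99, 0.003, 0.139]
contact_force: [0.1, 0.6, -0.2]
opening: 0.221
finger_force: 30.0
```

Emit:
move_arm(targets=[[[0.05,0.3,0,1,0,0,0],[0.05,0.5,0,2,0,0,0],[0.05,0.5,0,2,0,0,0]]])

```text
clock: 25.4
tool_pos: [0.6174, 0.2959, 0.0533]
eef_rot: [-0.033, 0.99, 0.003, 0.139]
contact_force: [-2.4, -1.5, 5.7]
opening: 0.223
finger_force: 30.0
```

Emit:
move_arm(targets=[[[0.05,0,0,0.8,0,0,0],[0.2,0,0,0.5,0,0,0],[0.35,0,0,0.5,0,0,0],[0.45,0,0,0.5,0,0,0],[0.45,0,0,0,0,0,0],[0.45,0,0,-15,0,0,0],[0.45,0,0,-50,0,0,0],[0.45,0,0,-100,0,0,0],[0.45,0,0,-150,0,8,0],[0.45,0,0,-190,0,16,0]]])

```text
clock: 26.65
tool_pos: [0.5636, 0.2939, 0.2392]
eef_rot: [-0.035, 0.999, 0.0, -0.002]
contact_force: [1.5, 0.7, -2.0]
opening: 0.451
finger_force: 0.0
```

```bash
python3 - <<'E'
from h import *
np.set_printoptions(precision=3,suppress=True)
st()
row([.606,-.1605,.26],head(2.860));row([.606,-.1605,.26],head(2.860-np.pi))
E
```

```text
t 26.65 pos [0.564 0.294 0.239] psi -176.0 q [-0.17  0.75 -0.76  1.46  0.54  1.15  0.63] F [ 1.5  0.7 -2. ] op 0.451 ff 0.0
row [ -10.5 -456.2   15.3] [ 0.  -0.3 20.2] tilt n rows 7.3
row [ -10.5 -456.2   15.3] [   0.4    0.  -159.8] tilt n rows 14.9
```

Emit:
move_arm(targets=[[[0.55,-1,-45,0,0,0,10],[0.55,-2,-90,0,0,0,20],[0.55,-3,-135,0,0,0,30],[0.55,-4,-180,0,0,0,40],[0.55,-5,-225,0,0,0,50],[0.55,-6,-270,5,0,0,60],[0.55,-7,-315,8,0,0,70],[0.55,-8,-360,10,0,0,80],[0.55,-9,-405,13,0,0,90],[0.55,-10,-450,15,0,0,100]]])

```text
clock: 27.9
tool_pos: [0.605, -0.1563, 0.2221]
eef_rot: [0.746, 0.666, -0.001, 0.001]
contact_force: [0.2, -0.6, -0.6]
opening: 0.553
finger_force: 0.0
```

```bash
python3 - <<'E'
from h import *
np.set_printoptions(precision=3,suppress=True)
st();row([.606,-.1605,.20],head(2.860-np.pi))
S=r.snapshot("scene");T=r.snapshot("top")
for n,im in(("S7",S),("T7",T)):cv2.imwrite(f"pics/{n}.png",im[...,::-1])
E
```

```text
t 27.9 pos [ 0.605 -0.156  0.222] psi 83.5 q [ 0.35  0.67 -0.31  1.54  0.23  0.97 -0.14] F [ 0.2 -0.6 -0.6] op 0.553 ff 0.0
row [-4.   1.4 58.6] [ 0.1  0.1 99.7] tilt n rows 9.3
```

Emit:
move_arm(targets=[[[0.55,-2,1,5,0,0,10],[0.55,-4,1,15,0,0,20],[0.55,-4,1,25,0,0,30],[0.55,-4,1,35,0,0,40],[0.55,-4,1,45,0,0,50],[0.55,-4,1,58,0,0,60],[0.55,-4,1,58,0,0,70],[0.55,-4,1,58,0,0,80],[0.55,-4,1,58,0,0,90],[0.55,-4,1,58,0,0,99.7]]])

```text
clock: 29.25
tool_pos: [0.6058, -0.158, 0.1639]
eef_rot: [0.99, -0.14, 0.0, 0.0]
contact_force: [0.0, 0.8, -0.7]
opening: 0.552
finger_force: 0.0
```

Emit:
move_arm(targets=[[[0.55,0,0,0,0,0,0],[0.55,0,0,0,0,0,0]]])

```text
clock: 29.5
tool_pos: [0.6058, -0.1589, 0.1636]
eef_rot: [0.991, -0.136, -0.0, 0.001]
contact_force: [-0.2, 0.3, -0.1]
opening: 0.547
finger_force: 0.0
```

```bash
python3 - <<'E'
from h import *
np.set_printoptions(precision=3,suppress=True)
st();row([.606,-.1605,.016],head(2.860-np.pi))
T=r.snapshot("top");S=r.snapshot("scene");cv2.imwrite("pics/T8.png",T[...,::-1]);cv2.imwrite("pics/S8.png",S[...,::-1])
# brush placed: expected pixels
R=Ro.from_euler('z',.065)*Ro.from_euler('y',-.28);O=np.array([.608,.294,.085])
for l in(-.1,-.03,.1):print(l,[proj("top",O+R.apply([l,y,.02])).round(1).tolist() for y in(-.02,-.01,.01,.02)],proj("scene",O+R.apply([l,0,.02])).round(1))
m=mask(T,(0,0,0),(180,255,55),(180,138,225,215))
for v in range(142,212,3):
    k=np.flatnonzero(m[v]);print(v,k.tolist())
# scraper now
for b in blobs(mask(S,(0,120,60),(4,255,255),(290,200,345,290))|mask(S,(170,120,60),(180,255,255),(290,200,345,290))):print(b)
E
```

```text
t 29.5 pos [ 0.606 -0.159  0.164] psi -15.7 q [ 0.07  0.74  0.2   1.61 -0.18  0.81 -1.5 ] F [-0.2  0.3 -0.1] op 0.547 ff 0.0
row [  0.6   1.1 184.1] [ 0.1 -0.   0.5] tilt n rows 2.9
-0.1 [[208.4, 208.3], [205.2, 208.6], [198.7, 209.1], [195.5, 209.4]] [390.9 173.1]
-0.03 [[205.7, 186.0], [202.4, 186.3], [195.9, 186.8], [192.7, 187.1]] [408.5 174.2]
0.1 [[200.4, 143.6], [197.1, 143.9], [190.5, 144.4], [187.2, 144.7]] [444.3 176.4]
142 []
145 [196, 197]
148 [196, 197, 198]
151 [193, 194, 195, 196, 197, 198]
154 [193, 194, 195, 196, 197, 198]
157 [194, 195, 196, 197, 198, 199]
160 [194, 195, 196, 197, 198, 199, 200]
163 [195, 196, 197, 198, 199, 200, 201, 202, 203, 204, 205, 206, 207, 208, 209, 210, 211, 212]
166 [193, 194, 195, 196, 197, 198, 199, 200, 201, 202, 203, 204, 205, 206, 207, 208, 209, 210, 211, 212]
169 [195, 196, 197, 198, 199, 200, 201, 202, 203, 204, 205, 206, 207, 208, 209, 210, 211, 212]
172 [196, 197, 198, 199, 200, 201, 202, 203, 204, 205, 206, 207, 208, 209, 210, 211, 212, 213]
175 [196, 197, 198, 199, 200, 201, 202, 203, 204, 205, 206, 207, 208, 209, 210, 211, 212,
[... 402 characters left out ...]
99, 200, 201, 202, 203, 204, 205, 206, 207, 208, 209, 210, 211, 212, 213]
193 [195, 196, 197, 198, 199, 200, 201, 202, 203, 204, 205, 206, 207]
196 [196, 197, 198, 199, 200, 201, 202, 203, 204, 205, 206, 207, 208, 213]
199 [196, 197, 198, 199, 200, 201, 202, 203, 204, 205, 206, 207, 208, 209, 210, 211, 212, 213, 214]
202 [196, 197, 198, 199, 200, 201, 202, 203, 204, 205, 206, 207, 208, 209, 210, 211, 212, 213, 214]
205 [197, 198, 199, 200, 201, 202, 203, 204, 205, 206, 207, 208]
208 []
211 []
(294, array([320.8 , 252.67]), [[305.3999938964844, 242.39999389648438], [312.0, 236.3000030517578], [335.70001220703125, 262.3999938964844], [329.1000061035156, 268.3999938964844]], [308, 239, 28, 28])
```

Emit:
move_arm(targets=[[[0.55,1,1,50,0,0,0.5],[0.55,1,1,100,0,0,0.5],[0.55,1,1,145,0,0,0.5],[0.55,1,1,170,0,0,0.5],[0.55,1,1,180,0,0,0.5],[0.55,1,1,184,0,0,0.5],[0.55,1,1,184,0,0,0.5],[0.05,1,1,184,0,0,0.5],[0.05,1,1,184,0,0,0.5],[0.05,1,1,184,0,0,0.5]]], newtons=40)

```text
clock: 30.85
tool_pos: [0.6068, -0.1611, -0.0202]
eef_rot: [0.99, -0.142, 0.0, 0.001]
contact_force: [0.4, 1.3, 2.1]
opening: 0.265
finger_force: 40.0
```

Emit:
move_arm(targets=[[[0.05,0,0,0,0,0,0],[0.05,0,0,0,0,0,0],[0.05,0,0,0,0,0,0]]])

```text
clock: 31.22
tool_pos: [0.6068, -0.1611, -0.0201]
eef_rot: [0.99, -0.142, 0.0, 0.001]
contact_force: [-0.3, 0.9, 5.5]
opening: 0.271
finger_force: 40.0
```

```bash
python3 - <<'E'
from h import *
st()
E
```

```text
t 31.23 pos [ 0.6068 -0.1611 -0.0201] psi -16.4 q [ 0.12  1.    0.12  1.69 -0.23  0.46 -1.46] F [-0.3  0.9  5.5] op 0.271 ff 40.0
```

Emit:
move_arm(targets=[[[0.05,0,0,-8,0,0,0],[0.05,0,0,-30,0,0,0],[0.05,0,0,-80,0,0,0],[0.05,0,0,-135,0,0,0],[0.05,0,0,-190,0,0,0],[0.05,0,0,-240,0,0,0],[0.05,0,0,-260,0,0,-5],[0.05,0,0,-260,0,0,-15],[0.05,0,0,-260,0,0,-25],[0.05,0,0,-260,0,0,-35]]])

```text
clock: 32.48
tool_pos: [0.6059, -0.1612, 0.2405]
eef_rot: [0.986, 0.164, -0.001, 0.002]
contact_force: [-0.4, 0.3, -2.1]
opening: 0.267
finger_force: 40.0
```

```bash
python3 - <<'E'
from h import *
st();row([.6165,-.02,.27],head(np.radians(115)));row([.6165,.1515,.27],head(np.radians(183.7)))
E
```

```text
t 32.48 pos [ 0.6059 -0.1612  0.2405] psi 18.9 q [ 0.16  0.65  0.05  1.52 -0.03  0.98 -1.03] F [-0.4  0.3 -2.1] op 0.267 ff 40.0
row [  55.8 -130.2    6.5] [  0.1   0.2 -96.1] tilt n rows 9.0
row [ 111.4 -292.4    5.9] [-1.000e-01  3.000e-01 -1.648e+02] tilt n rows 15.4
```

Emit:
move_arm(targets=[[[0.05,5,-10,0,0,0,-9],[0.05,10,-23,0,0,0,-19],[0.05,16,-36,0,0,0,-29],[0.05,22,-50,0,0,0,-39],[0.05,28,-65,0,0,0,-49],[0.05,34,-80,0,0,0,-59],[0.05,40,-93,0,0,0,-69],[0.05,46,-107,0,0,0,-79],[0.05,52,-120,0,0,0,-88],[0.05,56,-130,0,0,0,-96]]])

```text
clock: 33.72
tool_pos: [0.6177, -0.0199, 0.2399]
eef_rot: [0.538, 0.843, -0.002, 0.001]
contact_force: [0.2, 1.2, -1.2]
opening: 0.268
finger_force: 40.0
```

```bash
python3 - <<'E'
from h import *
st();row([.6165,.1515,.27],head(np.radians(183.7)))
E
```

```text
t 33.73 pos [ 0.6177 -0.0199  0.2399] psi 114.9 q [ 0.19  0.66 -0.42  1.53  0.3   1.02  0.12] F [ 0.2  1.2 -1.2] op 0.268 ff 40.0
row [156.1  71.    5.7] [ -0.2   0.1 -68.8] tilt n rows 6.4
```

Emit:
move_arm(targets=[[[0.05,15,7,0,0,0,-9],[0.05,40,18,0,0,0,-19],[0.05,65,30,0,0,0,-29],[0.05,92,42,0,0,0,-39],[0.05,118,54,0,0,0,-49],[0.05,140,64,0,0,0,-59],[0.05,156,71,0,0,0,-69],[0.05,156,71,0,0,0,-69],[0.05,156,71,0,0,0,-69]]])

```text
clock: 34.85
tool_pos: [0.6179, 0.1498, 0.2387]
eef_rot: [-0.029, 1.0, -0.003, -0.0]
contact_force: [0.2, -0.4, -1.6]
opening: 0.271
finger_force: 40.0
```

```bash
python3 - <<'E'
from h import *
st();R=head(np.pi+.065,.28,.065);row(np.array([.6165,.1515,.17]),R)
E
```

```text
t 34.85 pos [0.6179 0.1498 0.2387] psi -176.6 q [ 0.06  0.74 -0.73  1.47  0.52  1.13  0.87] F [ 0.2 -0.4 -1.6] op 0.271 ff 40.0
row [ -8.9   2.4 103.8] [ -0.3 -16.1  -0.3] tilt n rows 1.7
```

Emit:
move_arm(targets=[[[0.05,0,1,20,0,-5,0],[0.05,-3,2,50,0,-10,0],[0.05,-6,2,80,0,-14,0],[0.05,-9,2,98,0,-16,0],[0.05,-9,2,104,0,-16,0],[0.05,-9,2,104,0,-16,0],[0.05,-9,2,104,0,-16,0]]])

```text
clock: 35.72
tool_pos: [0.6276, 0.1539, 0.1355]
eef_rot: [-0.031, 0.99, 0.003, 0.14]
contact_force: [-0.7, 0.5, -1.4]
opening: 0.27
finger_force: 40.0
```

```bash
python3 - <<'E'
from h import *
np.set_printoptions(precision=3,suppress=True)
st();R=head(np.pi+.065,.28,.065);up=-R.as_matrix()[:,2]
for z in(.13,.105,.092,.085):row(np.array([.6165,.1515,z])+up*.0044,R)
S=r.snapshot("scene");T=r.snapshot("top");cv2.imwrite("pics/S9.png",S[...,::-1]);cv2.imwrite("pics/T9.png",T[...,::-1])
s=r.get_state();X=Ro.from_quat(s["eef_rot"]).as_matrix();O=s["tool_pos"]-X[:,2]*(.0365-.0044)
A=lambda l,y,z:O-X[:,0]*l+X[:,1]*y-X[:,2]*z
for l in(.1,-.03):print(l,[proj("scene",A(l,y,.02)).round(1).tolist() for y in(-.012,.012)],[proj("top",A(l,y,.02)).round(1).tolist() for y in(-.012,.012)])
def rm(im,b):return mask(im,(0,120,60),(4,255,255),b)|mask(im,(170,120,60),(180,255,255),b)
for b in blobs(rm(S,(380,140,450,200)),8):print("S",b)
for b in blobs(rm(T,(215,125,270,165)),8):print("T",b)
E
```

```text
t 35.73 pos [0.628 0.154 0.136] psi -176.4 q [-0.08  0.73 -0.47  1.87  0.94  0.5   0.42] F [-0.7  0.5 -1.4] op 0.27 ff 40.0
row [12.3 -1.7 34.2] [-0.2  0.  -0.2] tilt n rows 0.6
row [19.2 -1.6 58.3] [-0.2  0.  -0.2] tilt n rows 1.0
row [22.8 -1.6 70.8] [-0.2  0.  -0.2] tilt n rows 1.2
row [24.7 -1.6 77.5] [-0.2  0.  -0.2] tilt n rows 1.3
0.1 [[426.3, 172.6], [430.1, 169.5]] [[239.1, 130.9], [230.6, 131.5]]
-0.03 [[387.7, 170.3], [391.7, 167.4]] [[243.9, 176.5], [235.6, 177.2]]
S (278, array([413.28, 174.06]), [[397.0, 177.0], [398.20001220703125, 167.39999389648438], [430.70001220703125, 171.3000030517578], [429.5, 180.89999389648438]], [398, 168, 33, 12])
S (11, array([390.36, 173.36]), [[388.79998779296875, 171.39999389648438], [390.6000061035156, 170.8000030517578], [392.20001220703125, 175.60000610351562], [390.3999938964844, 176.1999969482422]], [389, 171, 3, 6])
T (191, array([236.51, 143.47]), [[231.1999969482422, 132.1999969482422], [239.3000030517578, 131.3000030517578], [241.89999389648438, 155.3000030517578], [233.89999389648438, 156.1999969482422]], [232, 132, 10, 25])
T (20, array([253. , 162.5]), [[251.0, 161.0], [255.0, 161.0], [255.0, 164.0], [251.0, 164.0]], [251, 161, 5, 4])
```

Emit:
move_arm(targets=[[[0.05,6,-1,17,0,0,0],[0.05,12,-1,34,0,0,0],[0.05,16,-1,47,0,0,0],[0.05,19,-1,58,0,0,0],[0.05,21,-1,65,0,0,0],[0.05,23,-1,71,0,0,0],[0.05,23,-1,71,0,0,0]]])

```text
clock: 36.7
tool_pos: [0.6238, 0.1527, 0.0596]
eef_rot: [-0.032, 0.99, 0.003, 0.139]
contact_force: [-0.3, 0.5, -0.5]
opening: 0.267
finger_force: 40.0
```

```bash
python3 - <<'E'
from h import *
st();R=head(np.pi+.065,.28,.065);up=-R.as_matrix()[:,2]
for z in(.088,.085,.083):row(np.array([.6165,.1515,z])+up*.0044,R)
E
```

```text
t 36.7 pos [0.6238 0.1527 0.0596] psi -176.3 q [-0.2   0.83 -0.27  1.93  1.16  0.31  0.18] F [-0.3  0.5 -0.5] op 0.267 ff 40.0
row [-0.8 -0.7  2.8] [-0.2 -0.1 -0. ] tilt n rows 0.0
row [ 0.  -0.7  5.7] [-0.2 -0.1 -0. ] tilt n rows 0.1
row [ 0.6 -0.7  7.6] [-0.2 -0.1 -0. ] tilt n rows 0.1
```

Emit:
move_arm(targets=[[[0.05,0,0,1.5,0,0,0],[0.05,0,0,3,0,0,0],[0.05,0,0,4.5,0,0,0],[0.05,0,0,4.5,0,0,0]]])

```text
clock: 37.2
tool_pos: [0.6251, 0.1527, 0.0554]
eef_rot: [-0.031, 0.99, 0.003, 0.139]
contact_force: [-0.7, 0.2, -1.7]
opening: 0.27
finger_force: 40.0
```

Emit:
move_arm(targets=[[[0.05,0.2,0,1,0,0,0],[0.05,0.4,0,2,0,0,0],[0.05,0.4,0,2,0,0,0]]])

```text
clock: 37.58
tool_pos: [0.6253, 0.1527, 0.0546]
eef_rot: [-0.031, 0.99, 0.003, 0.139]
contact_force: [-4.4, -1.3, 8.6]
opening: 0.267
finger_force: 40.0
```

Emit:
move_arm(targets=[[[0.05,0,0,0.6,0,0,0],[0.25,0,0,0.4,0,0,0],[0.38,0,0,0.4,0,0,0],[0.48,0,0,0.4,0,0,0],[0.48,0,0,0,0,0,0],[0.48,0,0,-15,0,0,0],[0.48,0,0,-50,0,0,0],[0.48,0,0,-100,0,0,0],[0.48,0,0,-150,0,8,0],[0.48,0,0,-190,0,16,0]]])

```text
clock: 38.83
tool_pos: [0.5727, 0.1497, 0.2362]
eef_rot: [-0.032, 0.999, -0.001, 0.003]
contact_force: [2.2, -0.8, -1.3]
opening: 0.479
finger_force: 0.0
```

Emit:
move_arm(targets=[[[0.48,50,0,0,0,0,0],[0.48,100,-20,0,0,0,0],[0.48,130,-70,0,0,0,0],[0.48,150,-130,0,0,0,0],[0.48,150,-190,0,0,0,0],[0.48,150,-240,0,0,0,0],[0.48,150,-280,0,0,0,0],[0.48,150,-280,0,0,0,0]]])

```text
clock: 39.83
tool_pos: [0.4413, -0.1426, 0.2329]
eef_rot: [-0.027, 1.0, -0.003, 0.005]
contact_force: [0.3, 0.8, 0.4]
opening: 0.479
finger_force: 0.0
```

```bash
python3 - <<'E'
from h import *
st();S=r.snapshot("scene");T=r.snapshot("top");cv2.imwrite("pics/S10.png",S[...,::-1]);cv2.imwrite("pics/T10.png",T[...,::-1])
a=np.hstack([cv2.resize(S[140:260,345:455],(458,500),interpolation=cv2.INTER_CUBIC),cv2.resize(T[125:215,180:240],(333,500),interpolation=cv2.INTER_CUBIC)])
T_=cv2.resize(T[125:215,180:315],(750,500),interpolation=cv2.INTER_CUBIC)
a=np.vstack([np.hstack([cv2.resize(S[140:260,345:455],(275,300),interpolation=cv2.INTER_CUBIC),cv2.resize(T[125:215,180:332],(507,300),interpolation=cv2.INTER_CUBIC)])])
cv2.imwrite("pics/c10.png",a[...,::-1])
E
```

```text
t 39.83 pos [ 0.4413 -0.1426  0.2329] psi -176.9 q [ 0.73  0.52 -0.79  1.98  0.51  0.83  1.28] F [0.3 0.8 0.4] op 0.479 ff 0.0
```

View pics/c10.png

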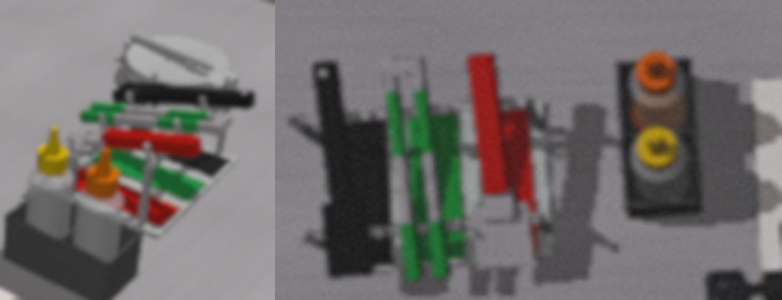

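The last crop shows both tools lying across both rails in their own lanes, with the handles on the high (far) rail. The orange bottle is upright on the pad, and the tongs and yellow bottle are untouched. I'll hand the job in.

```bash
python3 -c "
from plant import r
print(r.finish_job())"
```

```text
the job is handed in; nothing more can be done
None
```

I handed in the job at about 40 s: the orange-capped bottle stands upright on the orange pad, and the brush and scraper lie in their own lanes with handles on the high rail; the result was not reported back.

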